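# Restock the packing bench: markers in the pot, tape on the slanted arms

### The job

Get the packing bench ready: take every marker out of the delivery block and stand it cap up in the deep pot, its foot down on the pot's floor towards the side opposite the orange strip, so that it slants clearly and leans on the orange side of the rim. Hang every roll of tape on the stand, one roll to each slanted arm, with the arm through its hole, and leave the bottle, the carton and the stapler where they are.

Things in the scene. Friction and masses are not known exactly. Their poses are not given: they have to be found in the camera images.
- pen_red: marker pen with a red cap, a plain round stick 16 mm in diameter and 170 mm long, 35 g; origin at the centre of its foot end, z axis along the pen towards the cap. At the start it stands upright in a bore of the delivery block, cap up, its foot 10 mm above the bench and its cap end at 180 mm; the bore leaves it 2 mm of play. May be absent (None).
- pen_red_top (a point): centre of the cap end of the red marker, 170 mm from its foot
- pen_blue: marker pen with a blue cap, a plain round stick 16 mm in diameter and 170 mm long, 35 g; origin at the centre of its foot end, z axis along the pen towards the cap. At the start it stands upright in a bore of the delivery block, cap up, its foot 10 mm above the bench and its cap end at 180 mm; the bore leaves it 2 mm of play. May be absent (None).
- pen_blue_top (a point): centre of the cap end of the blue marker, 170 mm from its foot
- pen_green: marker pen with a green cap, a plain round stick 16 mm in diameter and 170 mm long, 35 g; origin at the centre of its foot end, z axis along the pen towards the cap. At the start it stands upright in a bore of the delivery block, cap up, its foot 10 mm above the bench and its cap end at 180 mm; the bore leaves it 2 mm of play. May be absent (None).
- pen_green_top (a point): centre of the cap end of the green marker, 170 mm from its foot
- pen_black: marker pen with a black cap, a plain round stick 16 mm in diameter and 170 mm long, 35 g; origin at the centre of its foot end, z axis along the pen towards the cap. At the start it stands upright in a bore of the delivery block, cap up, its foot 10 mm above the bench and its cap end at 180 mm; the bore leaves it 2 mm of play. May be absent (None).
- pen_black_top (a point): centre of the cap end of the black marker, 170 mm from its foot
- pen_yellow: marker pen with a yellow cap, a plain round stick 16 mm in diameter and 170 mm long, 35 g; origin at the centre of its foot end, z axis along the pen towards the cap. At the start it stands upright in a bore of the delivery block, cap up, its foot 10 mm above the bench and its cap end at 180 mm; the bore leaves it 2 mm of play. May be absent (None).
- pen_yellow_top (a point): centre of the cap end of the yellow marker, 170 mm from its foot
- block: brown delivery block fixed to the bench, 80 (x) x 210 (y) x 50 mm high, with five upright bores 40 mm deep at y = -80, -40, 0, 40 and 80 mm, 18 mm wide; origin at the centre of its underside
- pot: deep rectangular grey marker pot fixed to the bench, outside 80 (x) x 150 (y) x 105 mm high, walls and floor 5 mm, so inside 70 x 140 mm and 100 mm deep; origin at the centre of its underside. Its +x side, one of the two long sides, is the orange side: an orange strip lies along that rim and its outer face. It may be turned any way round.
- stand: tape stand fixed to the bench: dark base plate (x -50 to 90, y -120 to 120, 12 mm high) with two blue uprights 36 mm wide and 200 mm high (up to 210 mm above the bench), their front faces in the plane x = 0, at y = +65 and -65 mm; each carries a slanted steel arm on its front. Origin under the front faces, midway; its -x faces the robot, roughly.
- bar_left: the left (+y) slanted arm of the stand: straight round bar of radius 7 mm and 112 mm long with a yellow end, rising at 50 degrees above level towards the stand's -x side; origin at its root on the upright's front face, 160 mm above the bench; z axis along the bar outwards and upwards, x axis square to it, upwards and away from the robot, y axis level
- bar_left_tip (a point): free end of the left (+y) slanted arm, about 246 mm above the bench
- bar_right: the right (-y) slanted arm of the stand: straight round bar of radius 7 mm and 112 mm long with a yellow end, rising at 50 degrees above level towards the stand's -x side; origin at its root on the upright's front face, 160 mm above the bench; z axis along the bar outwards and upwards, x axis square to it, upwards and away from the robot, y axis level
- bar_right_tip (a point): free end of the right (-y) slanted arm, about 246 mm above the bench
- roll_brown: amber-brown roll of packing tape, a stiff ring 100 mm outside, 76 mm bore (wall 12 mm), 38 mm wide, about 150 g; lies flat on the bench at the start; origin at the centre of its underside, z axis along the ring's axis.
- roll_brown_mid (a point): centre of the amber-brown roll, on its axis at half width
- roll_white: white roll of packing tape, a stiff ring 100 mm outside, 76 mm bore (wall 12 mm), 38 mm wide, about 150 g; lies flat on the bench at the start; origin at the centre of its underside, z axis along the ring's axis.
- roll_white_mid (a point): centre of the white roll, on its axis at half width
- cleaner: bystander: blue cleaner bottle, 60 mm in diameter, 160 mm high, origin under its centre
- carton: bystander: small closed cardboard carton 90 x 120 x 70 mm high, origin under its centre
- stapler: bystander: red and black stapler 130 mm long (along its y), 30 mm wide, 34 mm high, origin under its centre

How it is judged:
At the end, for the whole second after the job is handed in: Markers at rest cap up in the pot: foot on its floor, at most 16 mm to the orange side of its middle; cap end over 38 mm to that side, above 130 mm. Each roll at rest on its own arm: centre within 40 mm sideways and 55 mm below the bar, from 35 mm below its root to 95 mm along it (z of each of pen_red, pen_blue, pen_green, pen_black, pen_yellow in the frame of pot below 0.03 m and x of pen_red in the frame of pot between -0.045 and 0.016 m and x of each of pen_red_top, pen_blue_top, pen_green_top, pen_black_top, pen_yellow_top in the frame of pot above 0.038 m and z of each of pen_red_top, pen_blue_top, pen_green_top, pen_black_top, pen_yellow_top in the frame of pot above 0.13 m and y of pen_red_top in the frame of pot between -0.09 and 0.09 m and linear speed of each of pen_red, pen_blue, pen_green, pen_black, pen_yellow below 0.02 m/s and x of pen_blue in the frame of pot between -0.045 and 0.016 m and y of pen_blue_top in the frame of pot between -0.09 and 0.09 m and x of pen_green in the frame of pot between -0.045 and 0.016 m and y of pen_green_top in the frame of pot between -0.09 and 0.09 m and x of pen_black in the frame of pot between -0.045 and 0.016 m and y of pen_black_top in the frame of pot between -0.09 and 0.09 m and x of pen_yellow in the frame of pot between -0.045 and 0.016 m and y of pen_yellow_top in the frame of pot between -0.09 and 0.09 m and ((x of roll_brown_mid in the frame of bar_left between -0.055 and 0.04 m and y of roll_brown_mid in the frame of bar_left between -0.04 and 0.04 m and z of roll_brown_mid in the frame of bar_left between -0.035 and 0.095 m and linear speed of each of roll_brown, roll_white below 0.03 m/s and x of roll_white_mid in the frame of bar_right between -0.055 and 0.04 m and y of roll_white_mid in the frame of bar_right between -0.04 and 0.04 m and z of roll_white_mid in the frame of bar_right between -0.035 and 0.095 m) or (x of roll_brown_mid in the frame of bar_right between -0.055 and 0.04 m and y of roll_brown_mid in the frame of bar_right between -0.04 and 0.04 m and z of roll_brown_mid in the frame of bar_right between -0.035 and 0.095 m and linear speed of each of roll_brown, roll_white below 0.03 m/s and x of roll_white_mid in the frame of bar_left between -0.055 and 0.04 m and y of roll_white_mid in the frame of bar_left between -0.04 and 0.04 m and z of roll_white_mid in the frame of bar_left between -0.035 and 0.095 m))); the robot touches nothing.
It fails at once if the cleaner was moved more than 25 mm (distance of cleaner from where it was at the start of the episode above 0.025 m).
It fails at once if the carton was moved more than 25 mm (distance of carton from where it was at the start of the episode above 0.025 m).
It fails at once if the stapler was moved more than 25 mm (distance of stapler from where it was at the start of the episode above 0.025 m).
Of pen_red, pen_blue, pen_green, pen_black, pen_yellow only 3 to 5 are there at a start; the rules pass over those that are not, and their reading is None.
At some moment in a run one of roll_brown, roll_white may be knocked a few centimetres aside while the robot is not near it.
It also fails if it takes over 210 s, if anything falls off the work surface, if the arm or the gripper's body presses on something with over 40 N, if the wrist force passes 120 N, or if a joint passes its speed limit or range.

### The arm

A 6-joint arm with a two-finger parallel gripper is mounted at the origin on the work surface. World frame = base frame: x ahead of the robot, y to its left, z up, the work surface at z = 0. Lengths are in m, angles in rad, forces in N, time in s.
With the tool pointing down it reaches from about 0.275 to 0.825 m from the base axis. Payload 5.2 kg.
Tool frame: the origin (TCP) lies midway between the tips of the shut fingers; the grasp point (between the pads) lies bot.tcp_to_grasp behind it (bot.tcp_to_grasp is the distance from the TCP to the grasp point, in m); z points along the fingers, y is the direction in which the jaws open and shut (so a half turn about z gives the same grasp; the last joint's range is limited). The gripper opens to 93 mm and grips with 3 to 60 N. Pads are 15 mm wide; open, the fingers measure 128 mm over their backs; the gripper's body (75 mm by 188 mm) begins 65 mm behind the grasp point.
Start: joints at [0.951, 0.259, 1.535, -0, 1.348, -0.203], TCP at [0.223, 0.503, 0.219] pointing down, gripper open.
Joint ranges: [-3.14, 3.14], [-0.91, 2.08], [0.19, 2.58], [-1.22, 4.36], [0.22, 2.71], [-3.12, 3.12]. Speed limits (rad/s): [2.57, 2.57, 3.14, 3.14, 3.14, 3.14].

### API

Orientations are given as a unit quaternion [x, y, z, w].
In Python, from cell import monitor, read_camera, camera_params, job_done, spotter, bot gives the robot as it stands.
- The arm moves only by the tool apply_moves, never from a script. Its argument "commands" is one flat list of numbers, 7 for each row, row after row: the shift along the tool's x, y, z scaled (see below), then the turn, a rotation vector about the tool's x, y, z scaled (see below), then the opening, from -1 (shut) to 1 (fully open). A call has 1 to 20 rows; each row is the pose to reach, as a shift and turn from the pose measured when the call began, along the tool's axes at that moment; what a row does not reach only later rows make up. The controller multiplies each number of a shift by 0.3 m and each number of a turn by 45 degrees. A row lasts 1/8 s, in which the tool goes at most 62.5 mm and 10.7 degrees, less where a joint would pass 70% of its speed; a pose out of reach is approached as far as the arm can. A call with a number of a shift or a turn outside -1 to 1 is refused whole. A call with a gripper value outside its range is refused whole. The fingers move at their own pace and stop on an object; "newtons" is the grip in N (left out, the last holds). Time passes only in rows, so rows that repeat a pose let the fingers close. It gives the time, the measured TCP pose, the force and the opening at its end, in the units of the state.
- monitor.read_state(): the state, without advancing time (a new reading comes with each control period).
- read_camera(name): name is "scene" or "top" or "wrist"; returns the picture (420x560x3 uint8, red, green, blue); there is no depth.
- camera_params(name): a dict with "camera_matrix" (3x3 intrinsics, pixels), "extrinsics" (4x4, takes a point from world to camera coordinates); the wrist camera has in their place "tool_from_camera" (4x4, takes a point from camera to tool coordinates, whose origin is the TCP and whose axes are the flange's). Camera axes: x right, y up, looking along -z (the intrinsics and any distortion apply to the point x, -y, -z); pixel columns grow to the right and rows downward; lengths in m; the calibration is good to about 2 mm. The wrist camera is an equidistant fisheye: a pixel r from the principal point sees the ray r / f radians off the axis. A picture is of the moment at which its call begins: read the wrist's pose just before it. camera_params takes no time and is no camera call.
- job_done(): hands the job in, once; it reports no verdict.
Trained networks look in the newest picture that a camera, given by its name, has taken for a name from the list of things; names that differ only in an ending like _2 or _b are one class to them, and where a whole thing is asked for, a point or a joint stands for the part that bears it (a point fixed in the world has none). Each returns a list of dicts, best first, with "conf" (0 to 1); they miss things now and then, are a little off and sometimes report something else, mostly with a low value. They report only what shows in the picture. A call takes as long as a camera call.
- spotter.outline_of(target, camera): "pixels" (420x560 bool, what is visible of it) and "xy" ([column, row] in pixels, amid what is visible of it).
- spotter.landmark_of(target, camera): "xy" ([column, row] in pixels: a listed point, or the origin of a listed thing).
The state is a dict: "time": time; "q": joint angles; "joint_velocities": joint speeds; "tau": joint torques, N m; "eef_pos": TCP position; "ee_rot": TCP orientation; "ft_force": force on the tool from outside, world axes, zero at the start; "torque": the same for the moment, N m; "finger_gap": opening from 0.0 (shut) to 1.0 (fully open).
Only numpy, scipy, OpenCV 4.12 (cv2) and the standard library are available. Lean on these libraries where they do the work, as an engineer would, in place of code of your own. Each camera call takes 0.05 s, during which the arm holds its last target.

## Working session

There is one attempt and no reset: what is moved stays moved. The work goes in short steps, Python scripts to look and compute and a tool call to move; the robot and the scene stay as the last step left them, time stands still between calls to the robot, and variables do not carry over. Pictures are saved under pics/ and viewed, and the job is handed in when it is done.

Besides the shell and the picture viewer there is one more tool, called after "Emit:" as name(argument=value, ...), one argument or row to a line, values as JSON. apply_moves: Moves the arm, as the interface text tells. Its arguments: {"type":"object","properties":{"commands":{"type":"array","items":{"type":"number","minimum":-1,"maximum":1}},"newtons":{"type":"number"}},"required":["commands"]}

```bash
ls; mkdir -p pics
python3 - <<'E'
from cell import *
import cv2
print(monitor.read_state()); print(bot.tcp_to_grasp, [a for a in dir(bot) if a[0]!='_'])
for n in ("scene","top","wrist"):
    im=read_camera(n); cv2.imwrite(f"pics/{n}0.png",im[:,:,::-1]); 
    p=camera_params(n); print(n,{k:(v.round(4).tolist() if hasattr(v,'round') else v) for k,v in p.items()})
E
```

```text
pics
{'time': 0.0, 'q': array([ 9.51171172e-01,  2.59334768e-01,  1.53611788e+00,  1.12251527e-06,
        1.34798569e+00, -2.02805974e-01]), 'joint_velocities': array([ 2.34802343e-04,  6.92112432e-06, -3.19277337e-04,  1.12669938e-04,
       -6.22522482e-04, -3.11561362e-04]), 'tau': array([-2.51030224e-04, -4.37325919e+01, -2.83993685e+01,  7.17123225e-02,
        4.16229840e-02, -1.43026209e-04]), 'eef_pos': array([0.22231755, 0.5024508 , 0.21780818]), 'ee_rot': array([ 2.06904201e-01,  9.78360772e-01, -8.45693686e-04, -3.69384741e-04]), 'ft_force': array([-0.08666551, -0.02488763, -0.71874167]), 'torque': array([ 0.02042876,  0.00920138, -0.0346208 ]), 'finger_gap': 1.0009783597564668}
0.0188 ['IKError', 'tcp_to_grasp']
scene {'camera_matrix': [[456.5033, 0.0, 275.8394], [0.0, 456.5033, 209.6282], [0.0, 0.0, 1.0]], 'extrinsics': [[0.8614, 0.5079, 0.0048, -0.4501], [-0.2889, 0.4822, 0.8271, 0.0392], [0.4178, -0.7138, 0.5621, -1.4773], [0.0, 0.0, 0.0, 1.0]]}
top {'camera_matrix': [[410.3451, 0.0, 282.2246], [0.0, 410.3451, 211.6528], [0.0, 0.0, 1.0]], 'extrinsics': [[0.0153, -0.9999, 0.0057, -0.0325], [0.9976, 0.0157, 0.0673, -0.548], [-0.0674, 0.0047, 0.9977, -1.2754], [0.0, 0.0, 0.0, 1.0]]}
wrist {'camera_matrix': [[325.1923, 0.0, 274.1668], [0.0, 325.1923, 208.2333], [0.0, 0.0, 1.0]], 'tool_from_camera': [[0.0008, 0.9552, 0.2961, 0.084], [1.0, -0.0012, 0.0011, -0.0003], [0.0014, 0.2961, -0.9552, -0.166], [0.0, 0.0, 0.0, 1.0]]}
```

View pics/scene0.png

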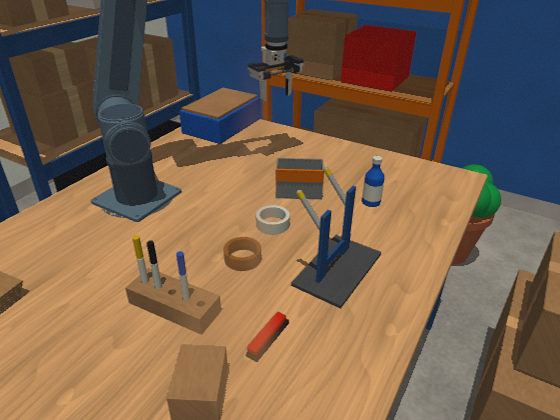

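View pics/top0.png

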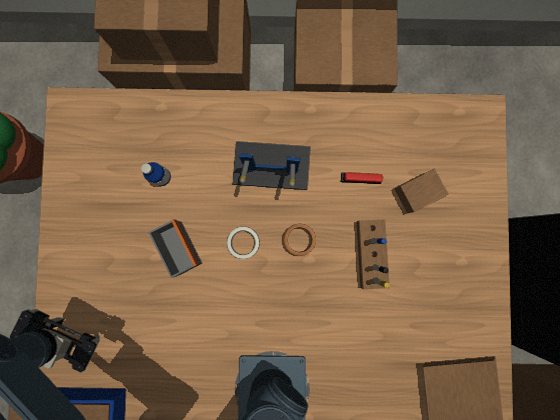

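View pics/wrist0.png

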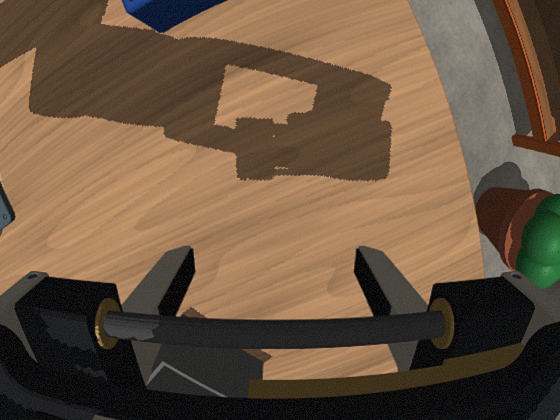

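The scene shows three markers in the block: yellow (137,240), black (151,243) and blue (181,255). White roll is at (273,220), brown roll at (242,253), the pot with its orange side facing the stand at (300,178), and the stand at (337,240). The top view agrees. Next I measure with both fixed cameras.

```bash
cat > h.py <<'E'
from cell import *
import numpy as np, cv2, sys, time
from scipy.optimize import least_squares
from scipy.spatial.transform import Rotation as R
P={n:camera_params(n) for n in("scene","top","wrist")}
def proj(n,X,st=None):
    X=np.atleast_2d(np.asarray(X,float)); K=P[n]["camera_matrix"]
    if n=="wrist":
        T=P[n]["tool_from_camera"]; Rt=R.from_quat(st["ee_rot"]).as_matrix()
        t=(X-st["eef_pos"])@Rt; c=(t-T[:3,3])@T[:3,:3]
        v=np.c_[c[:,0],-c[:,1],-c[:,2]]; th=np.arctan2(np.hypot(v[:,0],v[:,1]),v[:,2]); h=np.hypot(v[:,0],v[:,1])+1e-12
        return np.c_[K[0,0]*th*v[:,0]/h+K[0,2],K[1,1]*th*v[:,1]/h+K[1,2]]
    E=P[n]["extrinsics"]; c=X@E[:3,:3].T+E[:3,3]
    return np.c_[K[0,0]*c[:,0]/-c[:,2]+K[0,2],K[1,1]*-c[:,1]/-c[:,2]+K[1,2]]
def ray(n,uv,st=None):
    K=P[n]["camera_matrix"]; x=(uv[0]-K[0,2])/K[0,0]; y=(uv[1]-K[1,2])/K[1,1]
    if n=="wrist":
        r=np.hypot(x,y)+1e-12; v=np.array([np.sin(r)*x/r,-np.sin(r)*y/r,-np.cos(r)])
        T=P[n]["tool_from_camera"]; Rt=R.from_quat(st["ee_rot"]).as_matrix()
        return st["eef_pos"]+Rt@T[:3,3], Rt@(T[:3,:3]@v)
    E=P[n]["extrinsics"]; v=np.array([x,-y,-1.]); v/=np.linalg.norm(v)
    return -E[:3,:3].T@E[:3,3], E[:3,:3].T@v
def atz(n,uv,z,st=None):
    o,d=ray(n,uv,st); return o+d*(z-o[2])/d[2]
def tri(rays):
    A=np.zeros((3,3));b=np.zeros(3)
    for o,d in rays:
        d=d/np.linalg.norm(d); M=np.eye(3)-np.outer(d,d); A+=M;b+=M@o
    p=np.linalg.solve(A,b); e=[np.linalg.norm((np.eye(3)-np.outer(d,d)@np.eye(3)/ (d@d))@(p-o)) for o,d in rays]
    return p,e
def snap(n,name=None):
    st=monitor.read_state(); im=read_camera(n)
    if name: cv2.imwrite("pics/%s.png"%name,im[:,:,::-1])
    return st,im
def rowto(pos,quat=None,st=None):
    st=st or monitor.read_state(); Rt=R.from_quat(st["ee_rot"])
    d=Rt.inv().apply(np.asarray(pos)-st["eef_pos"])
    w=np.zeros(3) if quat is None else (Rt.inv()*R.from_quat(quat)).as_rotvec()
    return np.round(np.r_[d/0.3,w/(np.pi/4)],3).tolist()
E
python3 - <<'E'
from h import *
for n in("top","scene"): snap(n)
names="pen_red_top pen_blue_top pen_green_top pen_black_top pen_yellow_top block pot stand bar_left bar_left_tip bar_right bar_right_tip roll_brown roll_white roll_brown_mid roll_white_mid cleaner carton stapler".split()
for t in names:
    r={}
    for n in("top","scene"):
        l=spotter.landmark_of(t,n); r[n]=l[0] if l else None
    s=[(n,np.round(v["xy"],1).tolist(),round(v["conf"],2)) for n,v in r.items() if v]
    if len(s)==2:
        p,e=tri([ray(n,r[n]["xy"]) for n in r]); print(t,s,p.round(4),np.round(e,4))
    else: print(t,s)
np.set_printoptions(suppress=True)
print(monitor.read_state()["time"])
E
```

```text
pen_red_top [('top', [367.9, 241.6], 0.36), ('scene', [242.4, 259.9], 0.72)] [ 0.5084 -0.2381  0.1399] [0.0581 0.0581]
pen_blue_top [('top', [384.9, 243.4], 0.41), ('scene', [178.1, 248.7], 0.94)] [ 0.4568 -0.3026  0.1889] [0.0029 0.0029]
pen_green_top [('top', [384.2, 241.8], 0.2)]
pen_black_top [('top', [384.6, 267.3], 0.49), ('scene', [151.4, 240.6], 0.73)] [ 0.3887 -0.3054  0.1849] [0.0011 0.0011]
pen_yellow_top [('top', [385.2, 284.7], 0.62), ('scene', [136.1, 237.7], 0.64)] [ 0.342  -0.3081  0.1762] [0.0004 0.0004]
block [('top', [367.7, 255.0], 0.83), ('scene', [174.1, 308.9], 0.9)] [ 0.4156 -0.301  -0.0153] [0.0005 0.0005]
pot [('top', [178.2, 246.4], 0.75), ('scene', [298.8, 192.8], 0.93)] [ 0.4326  0.3054 -0.0065] [0.0013 0.0013]
stand [('top', [272.7, 168.8], 0.87), ('scene', [333.7, 265.9], 0.92)] [0.6885 0.0099 0.0094] [0.003 0.003]
bar_left [('top', [244.7, 159.6], 0.47), ('scene', [347.4, 203.1], 0.68)] [0.6838 0.0846 0.1623] [0.0007 0.0007]
bar_left_tip [('top', [416.9, 190.1], 0.69), ('scene', [325.3, 168.3], 0.6)] [ 0.6617 -0.2717  0.4353] [0.0985 0.0985]
bar_right 
[... 279 characters left out ...]
, [242.7, 260.1], 0.61)] [ 0.4661 -0.0777 -0.0036] [0.0011 0.0011]
roll_white [('top', [242.3, 241.6], 0.64), ('scene', [271.6, 224.3], 0.74)] [ 0.4507  0.1006 -0.0014] [0.0018 0.0018]
roll_brown_mid [('top', [298.6, 236.2], 0.66), ('scene', [242.6, 252.3], 0.64)] [ 0.4695 -0.078   0.0253] [0.0029 0.0029]
roll_white_mid [('scene', [272.6, 221.0], 0.95)]
cleaner [('top', [163.1, 173.5], 0.76), ('scene', [372.6, 201.9], 0.9)] [0.6667 0.3595 0.0054] [0.0011 0.0011]
carton [('top', [419.1, 191.4], 0.83), ('scene', [199.6, 391.8], 0.78)] [ 0.6211 -0.4592  0.0106] [0.0007 0.0007]
stapler [('top', [359.6, 176.8], 0.67), ('scene', [266.6, 336.8], 0.77)] [ 0.6628 -0.2722  0.0051] [0.0029 0.0029]
2.15
```

```bash
cat > fit.py <<'E'
from h import *
from scipy.optimize import minimize
def box(x0,x1,y0,y1,z0,z1): return np.array([[x,y,z] for x in(x0,x1) for y in(y0,y1) for z in(z0,z1)],float)
def cyl(r,h): a=np.linspace(0,2*np.pi,40,endpoint=False); return np.vstack([np.c_[r*np.cos(a),r*np.sin(a),0*a+z] for z in(0,h)])
def place(V,p): c,s=np.cos(p[2]),np.sin(p[2]); return np.c_[c*V[:,0]-s*V[:,1]+p[0],s*V[:,0]+c*V[:,1]+p[1],V[:,2]]
def hullmask(n,X,S=4):
    uv=proj(n,X); m=np.zeros((420*S,560*S),np.uint8)
    h=cv2.convexHull(((uv+0.5)*S*16).astype(np.int32).reshape(-1,1,2)); cv2.fillConvexPoly(m,h,255,shift=4)
    return cv2.resize(m,(560,420),interpolation=cv2.INTER_AREA)/255.
def fit(target,V,p0,yaw=True,cams=("top","scene")):
    M={}
    for n in cams:
        l=spotter.outline_of(target,n)
        if l: M[n]=l[0]["pixels"].astype(float); 
    def cost(p):
        q=np.r_[p[:2],p[2] if yaw else 0]; c=0
        for n,m in M.items():
            h=hullmask(n,place(V,q)); c+=1-np.minimum(h,m).sum()/np.maximum(h,m).sum()
        return c
    s=np.array([p0+np.eye(3)[i-1]*(0.02 if i in(1,2) else 0.15)*(i>0) for i in range(4 if yaw else 3)])
    if not yaw: s=s[:,:2]; 
    r=minimize(cost,s[0],method="Nelder-Mead",options=dict(initial_simplex=s,xatol=1e-4,fatol=1e-4))
    return r.x,r.fun,M
E
python3 - <<'E'
from fit import *
np.set_printoptions(suppress=True,precision=4)
a,im1=snap("top");a,im2=snap("scene"); ims=dict(top=im1,scene=im2)
dr={n:cv2.resize(ims[n][:,:,::-1],None,fx=4,fy=4,interpolation=cv2.INTER_CUBIC) for n in ims}
def over(V,q,lines):
    X=place(V,q)
    for n in dr:
        uv=((proj(n,X)+0.5)*4).astype(int)
        for i,j in lines: cv2.line(dr[n],uv[i].tolist(),uv[j].tolist(),(255,0,255),1)
bl=[(0,1),(2,3),(4,5),(6,7),(0,2),(1,3),(4,6),(5,7),(0,4),(1,5),(2,6),(3,7)]
for t,V,p0,yaw in [("block",box(-.04,.04,-.105,.105,0,.05),[.42,-.301,0],True),("pot",box(-.04,.04,-.075,.075,0,.105),[.433,.305,.45],True),
   ("roll_brown",cyl(.05,.038),[.467,-.078,0],False),("roll_white",cyl(.05,.038),[.452,.1,0],False)]:
    x,f,M=fit(t,V,np.array(p0),yaw); print(t,x,f,{n:int(m.sum()) for n,m in M.items()})
    q=np.r_[x,0][:3]
    over(V,q,bl if len(V)==8 else [(i,(i+1)%40) for i in range(40)]+[(40+i,40+(i+1)%40) for i in range(40)])
cv2.imwrite("pics/f1.png",dr["top"][780:1200,560:1160][:, :]) 
cv2.imwrite("pics/f2.png",dr["top"][780:1200,1100:1700])
cv2.imwrite("pics/f3.png",dr["scene"][560:1160,900:1500])
cv2.imwrite("pics/stand_top.png",dr["top"][530:830,880:1280])
cv2.imwrite("pics/stand_sc.png",dr["scene"][620:1220,1100:1600])
E
```

```text
block [ 0.4227 -0.3063 -1.5122] 0.2641020516906888 {'top': 1747, 'scene': 3391}
pot [0.4309 0.2985 2.0485] 0.11011087579865164 {'top': 1768, 'scene': 1823}
roll_brown [ 0.4629 -0.0783] 0.7038385307167909 {'top': 407, 'scene': 964}
roll_white [0.4507 0.0978] 0.7426147165706866 {'top': 336, 'scene': 767}
```

View pics/f1.png

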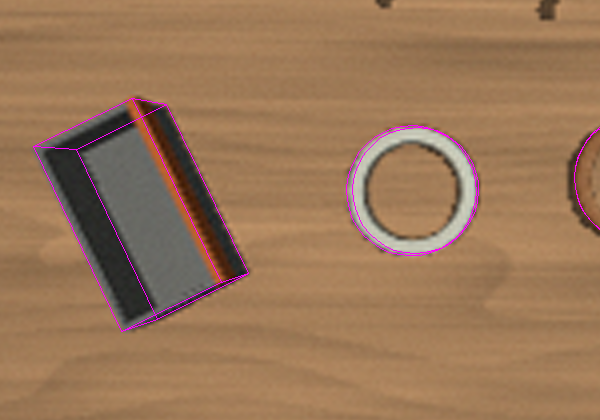

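View pics/f2.png

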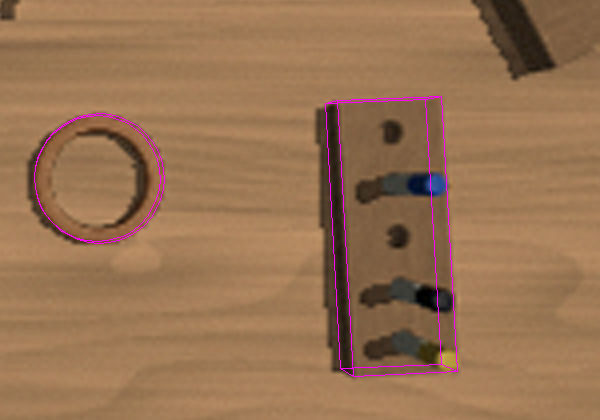

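View pics/stand_top.png

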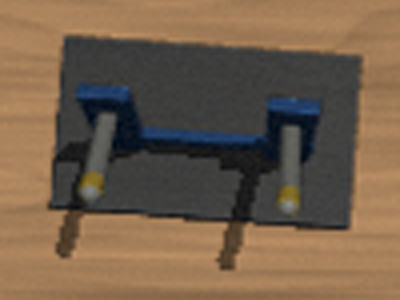

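View pics/stand_sc.png

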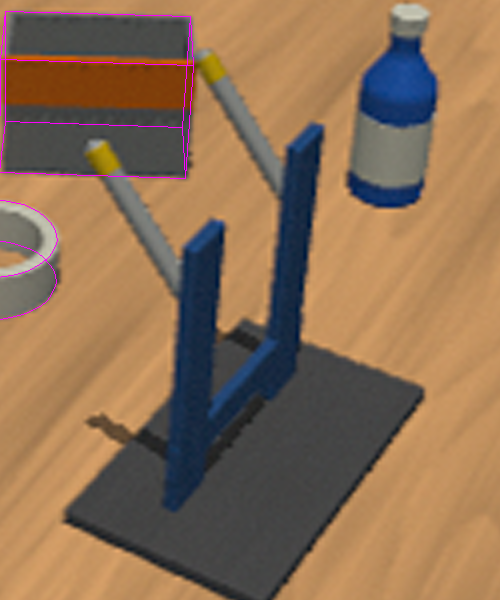

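Run:
```python
from fit import *
np.set_printoptions(suppress=True,precision=4)
T=lambda x,y:np.array([(x+880)/4-.5,(y+530)/4-.5]); S=lambda x,y:np.array([(x+1100)/4-.5,(y+620)/4-.5])
c,s=np.cos(np.radians(50)),np.sin(np.radians(50))
tipL=np.array([-.112*c,.065,.16+.112*s]); tipR=tipL*[1,-1,1]
obs=[("top",T(65,36),[.09,.12,.012]),("top",T(362,55),[.09,-.12,.012]),("top",T(350,228),[-.05,-.12,.012]),("top",T(50,210),[-.05,.12,.012]),
("top",T(90,193),tipL),("top",T(288,206),tipR),("scene",S(96,146),tipR),("scene",S(205,56),tipL),("scene",S(424,391),[.09,.12,.012]),("scene",S(66,514),[-.05,-.12,.012])]
def f(p):
    return np.concatenate([(proj(n,place(np.array([X]),p))[0]-uv) for n,uv,X in obs])
r=least_squares(f,[.68,.02,0],loss="soft_l1"); print(r.x, f(r.x).reshape(-1,2).round(1).tolist())
for t in(tipL,tipR): print(place(np.array([t]),r.x))
print(place(np.array([[0,.065,.16],[0,-.065,.16]]),r.x))
# rolls with filled contour, pens
snap("top");snap("scene")
for t,p0 in(("roll_brown",[.467,-.078]),("roll_white",[.452,.1])):
    M={}
    for n in("top","scene"):
        m=spotter.outline_of(t,n)[0]["pixels"].astype(np.uint8)
        cs,_=cv2.findContours(m,cv2.RETR_EXTERNAL,cv2.CHAIN_APPROX_NONE); z=np.zeros_like(m); cv2.drawContours(z,cs,-1,1,-1); M[n]=z.astype(float)
    V=cyl(.05,.038)
    def cost(p):
        k=0
        for n,m in M.items():
            h=hullmask(n,place(V,np.r_[p,0])); k+=1-np.minimum(h,m).sum()/np.maximum(h,m).sum()
        return k
    r=minimize(cost,p0,method="Nelder-Mead",options=dict(initial_simplex=np.array([p0,[p0[0]+.02,p0[1]],[p0[0],p0[1]+.02]]),xatol=1e-4,fatol=1e-4)); print(t,r.x,r.fun)
b=[.4227,-.3063,-1.5122]
print("bores",place(np.array([[0,y,.18] for y in(-.08,-.04,0,.04,.08)]),b))
```

```text
[ 0.6817  0.0144 -0.0522] [[-0.3, -1.4], [0.1, -1.0], [0.3, -1.0], [0.1, -1.6], [0.1, 0.1], [0.3, 0.3], [-1.1, -0.8], [-1.4, -1.0], [0.7, -0.9], [-0.5, -0.6]]
[[0.6132 0.083  0.2458]]
[[ 0.6065 -0.0468  0.2458]]
[[ 0.6851  0.0793  0.16  ]
 [ 0.6784 -0.0505  0.16  ]]
roll_brown [ 0.4623 -0.0776] 0.06974591158400423
roll_white [0.4498 0.0971] 0.1871037611404931
bores [[ 0.3428 -0.311   0.18  ]
 [ 0.3828 -0.3086  0.18  ]
 [ 0.4227 -0.3063  0.18  ]
 [ 0.4626 -0.304   0.18  ]
 [ 0.5026 -0.3016  0.18  ]]
```

```bash
cat >> h.py <<'E'
def down(psi):
    a=(psi+np.pi/2)/2; return np.array([np.cos(a),np.sin(a),0,0])
def tool(zdir,ydir):
    z=np.array(zdir,float); z/=np.linalg.norm(z); y=np.array(ydir,float); y-=z*(y@z); y/=np.linalg.norm(y)
    return R.from_matrix(np.c_[np.cross(y,z),y,z]).as_quat()
POT=np.array([.4309,.2985,2.0485-np.pi]); STAND=np.array([.6817,.0144,-.0522])
E
python3 - <<'E'
from h import *
print(rowto([.406,.0995,.16],down(-.052)))
print(rowto([.406,.0995,.16],down(.5)))
E
```

```text
[-1.103, -0.982, 0.196, 0.0, 0.0, 1.536]
[-1.103, -0.982, 0.196, 0.0, 0.0, 0.833]
```

Emit:
apply_moves(
  commands=[-0.8, -0.7, 0.1, 0, 0, 0.9, 1, -0.8, -0.7, 0.1, 0, 0, 0.9, 1, -0.8, -0.7, 0.1, 0, 0, 0.9, 1, -0.8, -0.7, 0.1, 0, 0, 0.9, 1, -0.8, -0.7, 0.1, 0, 0, 0.9, 1, -0.8, -0.7, 0.1, 0, 0, 0.9, 1, -0.8, -0.7, 0.1, 0, 0, 0.9, 1],
)

```text
time: 3.82
eef_pos: [0.3573, 0.2137, 0.1888]
ee_rot: [0.534, 0.846, 0.0, -0.0]
ft_force: [-1.1, 0.6, 0.1]
finger_gap: 1.002
```

Run:
```python
from h import *
print(monitor.read_state()["eef_pos"],rowto([.406,.0995,.16],down(-.052)))
```

```text
[0.35727551 0.21367447 0.1887964 ] [-0.413, -0.017, 0.096, 0.0, -0.001, 0.633]
```

Emit:
apply_moves(
  commands=[-0.413, -0.017, 0.096, 0, 0, 0.633, 1, -0.413, -0.017, 0.096, 0, 0, 0.633, 1, -0.413, -0.017, 0.096, 0, 0, 0.633, 1, -0.413, -0.017, 0.096, 0, 0, 0.633, 1],
)

```text
time: 4.32
eef_pos: [0.4059, 0.1008, 0.1598]
ee_rot: [0.725, 0.689, 0.0, -0.001]
ft_force: [-0.1, 0.6, 0.7]
finger_gap: 0.999
```

```bash
cat > wr.py <<'E'
from h import *
# refine roll by ellipse of circle centre in wrist image: project roll top circles for overlay
name=sys.argv[1]; p=np.array([float(a) for a in sys.argv[2].split(",")])
st,im=snap("wrist"); d=im[:,:,::-1].copy()
a=np.linspace(0,2*np.pi,60)
for r in(.05,.038):
    for z in (0,.038):
        uv=proj("wrist",np.c_[p[0]+r*np.cos(a),p[1]+r*np.sin(a),0*a+z],st)
        cv2.polylines(d,[uv.astype(np.int32).reshape(-1,1,2)],True,(255,0,255),1)
g=st["eef_pos"]; q=proj("wrist",[[g[0],g[1],.019]],st)[0]; cv2.circle(d,(int(q[0]),int(q[1])),3,(0,255,0),-1)
cv2.imwrite("pics/%s.png"%name,d); print(st["eef_pos"],st["time"])
E
python3 wr.py w1 .4498,.0971
```

```text
[0.40592266 0.10078804 0.15982979] 4.325
```

View pics/w1.png

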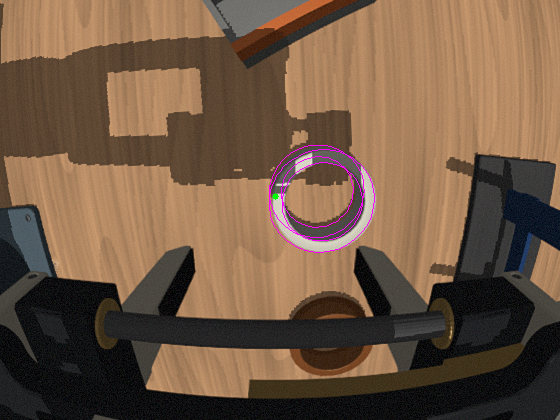

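The overlay at (320,197) sits right on the white roll, so that estimate is good. Descending on its near wall.

Emit:
apply_moves(
  commands=[0, 0, 0.4, 0, 0, 0, 0.1, 0, 0, 0.4, 0, 0, 0, 0.1, 0, 0, 0.51, 0, 0, 0, 0.1, 0, 0, 0.51, 0, 0, 0, 0.1, 0, 0, 0.51, 0, 0, 0, 0.1, 0, 0, 0.51, 0, 0, 0, -0.9, 0, 0, 0.51, 0, 0, 0, -0.9, 0, 0, 0.51, 0, 0, 0, -0.9, 0, 0, 0.51, 0, 0, 0, -0.9, 0, 0, 0.51, 0, 0, 0, -0.9],
  newtons=30,
)

```text
time: 5.62
eef_pos: [0.4062, 0.1011, 0.0073]
ee_rot: [0.724, 0.69, 0.001, -0.0]
ft_force: [-0.0, 0.1, 3.4]
finger_gap: 0.133
```

```bash
cat >> h.py <<'E'
def barframe(sgn):
    c,s=np.cos(np.radians(50)),np.sin(np.radians(50)); Y=R.from_euler("z",STAND[2])
    u=Y.apply([-c,0,s]); x=Y.apply([s,0,c]); o=Y.apply([0,.065*sgn,.16])+[STAND[0],STAND[1],0]
    return o,x,u
def ringtcp(sgn,bx,bz,rt):   # tcp pose putting ring centre at bar coords (bx,0,bz); rt ring centre in tool
    o,x,u=barframe(sgn); q=tool(-u,x); c=o+bx*x+bz*u
    return c-R.from_quat(q).apply(rt),q
E
python3 - <<'E'
from h import *
rt=np.array([-.001,.044,-.0117])
for bx,bz in((-.015,.175),(-.022,.057)):
    p,q=ringtcp(1,bx,bz,rt); print(p.round(4),rowto(p,q))
E
```

```text
[0.5352 0.0881 0.2472] [-0.022, 0.432, -0.799, -0.888, -0.003, 0.005]
[0.6056 0.0845 0.1523] [-0.023, 0.667, -0.483, -0.888, -0.003, 0.005]
```

Emit:
apply_moves(
  commands=[0, 0, -0.2, 0, 0, 0, -0.9, 0, 0, -0.4, 0, 0, 0, -0.9, 0, 0, -0.6, 0, 0, 0, -0.9, 0, 0, -0.8, 0, 0, 0, -0.9, 0, 0.2, -0.8, -0.4, 0, 0, -0.9, -0.022, 0.432, -0.799, -0.888, -0.003, 0.005, -0.9, -0.022, 0.432, -0.799, -0.888, -0.003, 0.005, -0.9, -0.022, 0.432, -0.799, -0.888, -0.003, 0.005, -0.9, -0.022, 0.432, -0.799, -0.888, -0.003, 0.005, -0.9, -0.022, 0.432, -0.799, -0.888, -0.003, 0.005, -0.9, -0.022, 0.432, -0.799, -0.888, -0.003, 0.005, -0.9],
)

```text
time: 7.0
eef_pos: [0.5371, 0.0879, 0.2488]
ee_rot: [0.682, 0.647, 0.236, 0.248]
ft_force: [-0.4, -0.3, -1.0]
finger_gap: 0.136
```

Run:
```python
from h import *
rt=np.array([-.001,.044,-.0117]); st=monitor.read_state()
p,q=ringtcp(1,-.015,.175,rt); print(rowto(p,q),st["finger_gap"])
for b in((-.018,.1),(-.022,.057)):
    p,q=ringtcp(1,*b,rt); print(rowto(p,q))
for n in("scene","wrist"): snap(n,n+"_2")
st,im=snap("scene")
cv2.imwrite("pics/scene_2.png",cv2.resize(im[80:320,150:450,::-1],None,fx=2.5,fy=2.5))
```

```text
[0.0, -0.008, -0.0, 0.002, -0.0, -0.0] 0.13577355409471623
[0.0, -0.019, 0.25, 0.002, -0.0, -0.0]
[0.0, -0.032, 0.393, 0.002, -0.0, -0.0]
```

View pics/scene_2.png

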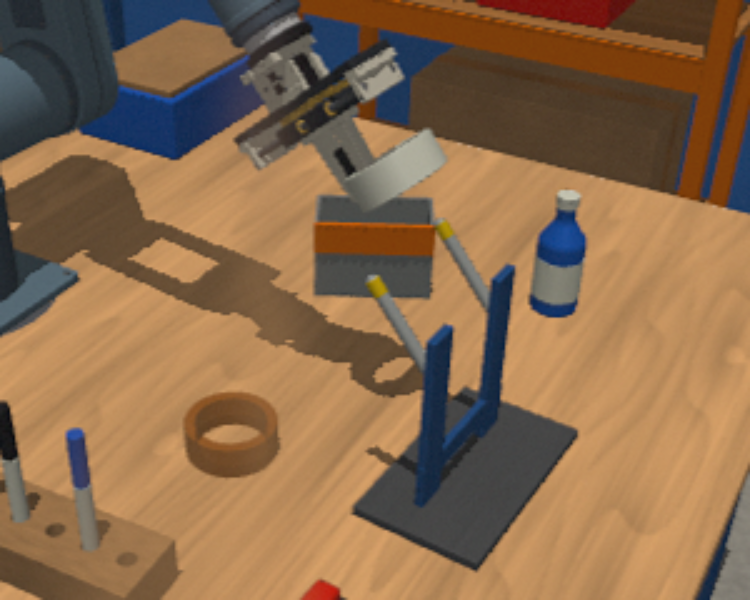

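View pics/wrist_2.png

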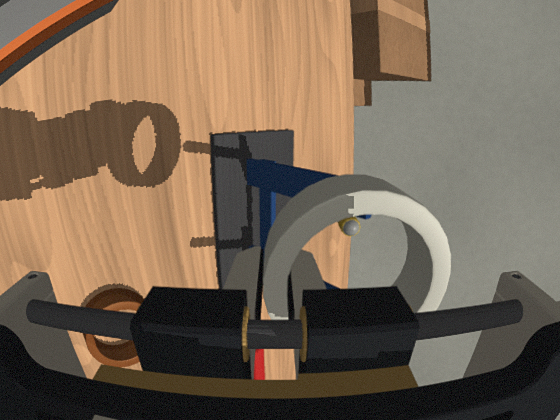

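The wrist view shows the white roll held square, with the left bar's tip visible through its hole at (351,226). I'll check that against my model.

Run:
```python
from h import *
st=monitor.read_state()
for s in(1,-1):
    o,x,u=barframe(s); print(proj("wrist",[o,o+.112*u],st).round(0))
```

```text
[[330. 192.]
 [354. 230.]]
[[323. 297.]
 [338. 361.]]
```

Emit:
apply_moves(
  commands=[0, -0.008, 0.1, 0, 0, 0, -0.9, 0, -0.012, 0.18, 0, 0, 0, -0.9, 0, -0.018, 0.25, 0, 0, 0, -0.9, 0, -0.022, 0.3, 0, 0, 0, -0.9, 0, -0.025, 0.35, 0, 0, 0, -0.9, 0, -0.028, 0.39, 0, 0, 0, -0.9, 0, -0.028, 0.39, 0, 0, 0, -0.9],
)

```text
time: 8.02
eef_pos: [0.6065, 0.0848, 0.1589]
ee_rot: [0.683, 0.648, 0.232, 0.245]
ft_force: [0.5, 0.1, -1.7]
finger_gap: 0.136
```

Run:
```python
from h import *
st,im=snap("scene"); print(st["ft_force"],st["eef_pos"])
cv2.imwrite("pics/scene_3.png",cv2.resize(im[80:320,150:450,::-1],None,fx=2.5,fy=2.5))
st,im=snap("wrist","wrist_3")
```

```text
[ 0.47054278  0.12874256 -1.72517239] [0.60651451 0.08477865 0.15890511]
```

View pics/scene_3.png

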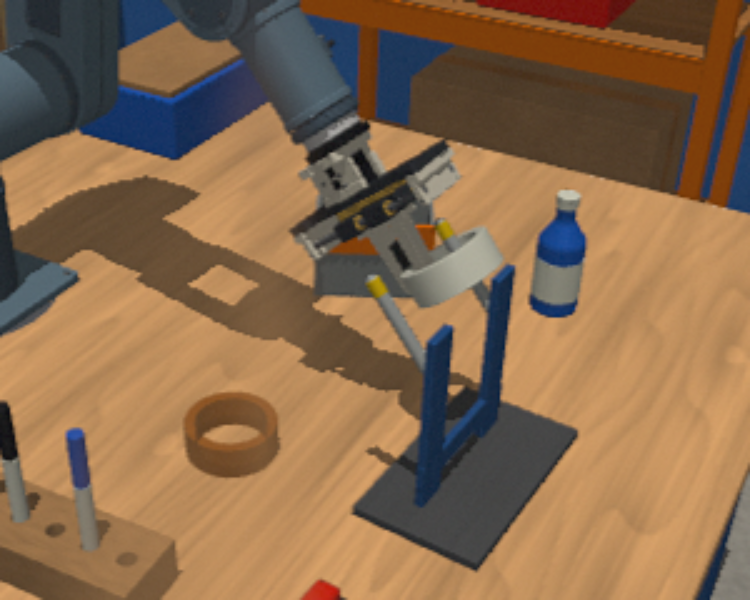

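View pics/wrist_3.png

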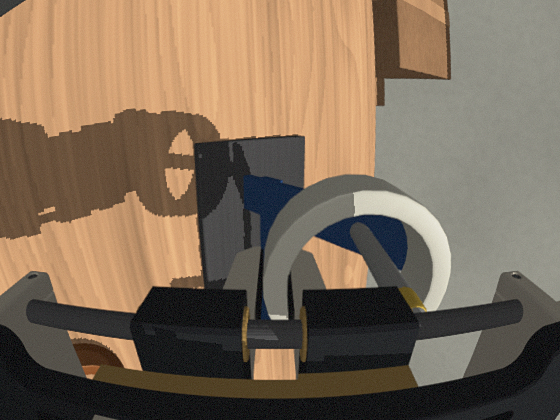

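The bar passes through the roll and the wrist force is near zero. Lowering the roll onto the bar.

Emit:
apply_moves(
  commands=[0, -0.013, 0, 0, 0, 0, -0.9, 0, -0.026, 0, 0, 0, 0, -0.9, 0, -0.026, 0, 0, 0, 0, -0.9],
)

```text
time: 8.5
eef_pos: [0.5997, 0.0855, 0.157]
ee_rot: [0.683, 0.648, 0.231, 0.244]
ft_force: [0.3, -0.9, -1.4]
finger_gap: 0.137
```

Emit:
apply_moves(
  commands=[0, -0.012, 0, 0, 0, 0, -0.9, 0, -0.012, 0, 0, 0, 0, -0.9, 0, -0.012, 0, 0, 0, 0, 0.1, 0, -0.012, 0, 0, 0, 0, 0.1, 0, -0.012, 0, 0, 0, 0, 0.1, 0, -0.012, 0, 0, 0, 0, 0.1, 0, -0.012, 0, 0, 0, 0, 0.1],
)

```text
time: 9.38
eef_pos: [0.5972, 0.0857, 0.1562]
ee_rot: [0.684, 0.649, 0.23, 0.243]
ft_force: [-0.8, 0.3, 0.4]
finger_gap: 0.545
```

Run:
```python
from h import *
st,im=snap("scene"); print(st["ft_force"],st["eef_pos"])
cv2.imwrite("pics/scene_4.png",cv2.resize(im[80:320,150:450,::-1],None,fx=2.5,fy=2.5))
st,im=snap("wrist","wrist_4")
```

```text
[-0.75909627  0.33064098  0.37483695] [0.59716324 0.08573899 0.15617027]
```

View pics/scene_4.png

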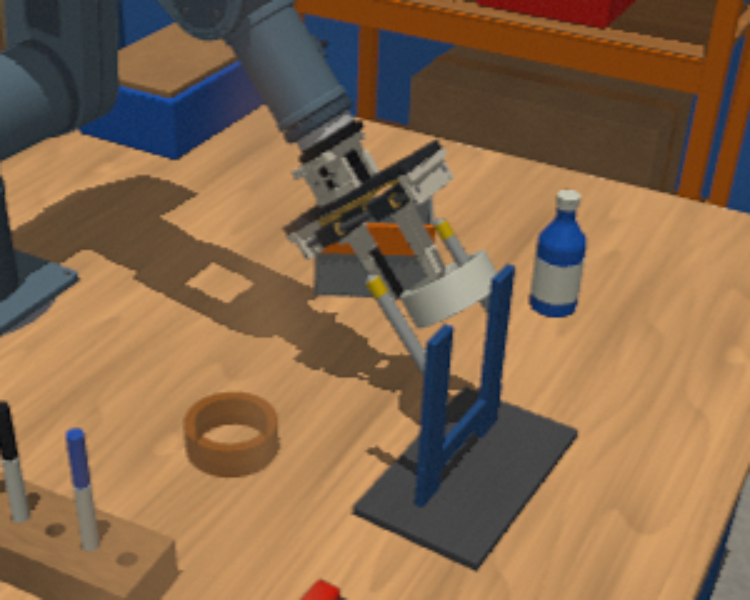

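View pics/wrist_4.png

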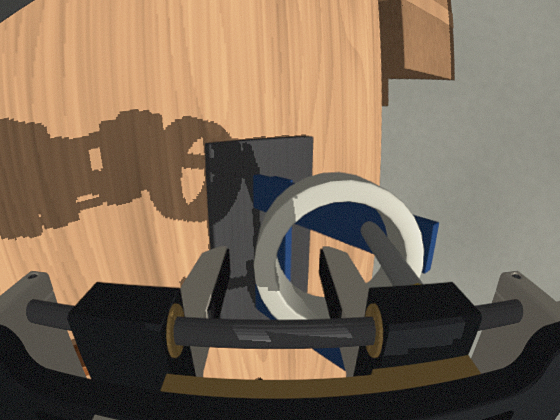

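The roll has left the outer finger and hangs on the bar. Backing out along the tool axis.

Emit:
apply_moves(
  commands=[0, 0, -0.1, 0, 0, 0, 0.1, 0, 0, -0.25, 0, 0, 0, 0.1, 0, 0, -0.4, 0, 0, 0, 0.1, 0, 0, -0.5, 0, 0, 0, 0.1, 0, 0, -0.5, 0, 0, 0, 0.1],
)

```text
time: 10.1
eef_pos: [0.503, 0.0911, 0.2752]
ee_rot: [0.683, 0.648, 0.232, 0.245]
ft_force: [0.1, 0.4, -0.7]
finger_gap: 0.549
```

Run:
```python
from fit import *
st,im=snap("scene"); print(st["ft_force"],st["eef_pos"])
cv2.imwrite("pics/scene_5.png",cv2.resize(im[80:320,150:450,::-1],None,fx=2.5,fy=2.5))
snap("top","top_5")
t="roll_brown"; M={}
for n in("top","scene"):
    l=spotter.outline_of(t,n)
    if not l: print("no",n); continue
    m=l[0]["pixels"].astype(np.uint8); print(n,l[0]["conf"],l[0]["xy"])
    cs,_=cv2.findContours(m,cv2.RETR_EXTERNAL,cv2.CHAIN_APPROX_NONE); z=np.zeros_like(m); cv2.drawContours(z,cs,-1,1,-1); M[n]=z.astype(float)
V=cyl(.05,.038); p0=[.4623,-.0776]
def cost(p):
    k=0
    for n,m in M.items():
        h=hullmask(n,place(V,np.r_[p,0])); k+=1-np.minimum(h,m).sum()/np.maximum(h,m).sum()
    return k
r=minimize(cost,p0,method="Nelder-Mead",options=dict(initial_simplex=np.array([p0,[p0[0]+.02,p0[1]],[p0[0],p0[1]+.02]]),xatol=1e-4,fatol=1e-4)); print(t,r.x,r.fun)
d=np.array([np.cos(STAND[2]),np.sin(STAND[2])]); g=r.x-.044*d
print(rowto(np.r_[g,.16],down(STAND[2])))
```

```text
[ 0.11824511  0.44510888 -0.66934068] [0.5029541  0.09106626 0.27524255]
top 0.79 [308.0, 237.4]
scene 0.77 [244.1, 257.9]
roll_brown [ 0.46286947 -0.07756066] 0.08142100277471853
[-0.567, -0.426, 0.131, 0.866, 0.001, -0.001]
```

View pics/scene_5.png

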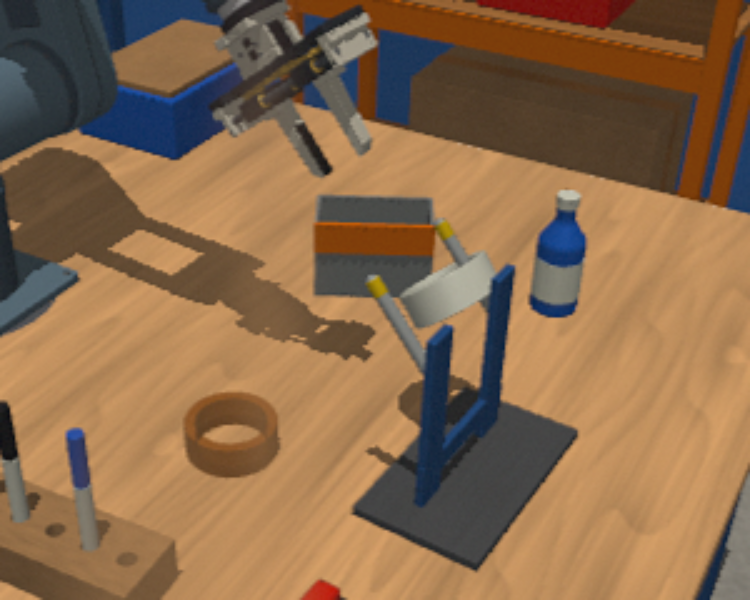

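White roll hangs stably on the left bar. Moving above the brown roll.

Emit:
apply_moves(
  commands=[-0.567, -0.426, 0.131, 0.866, 0, 0, 0.1, -0.567, -0.426, 0.131, 0.866, 0, 0, 0.1, -0.567, -0.426, 0.131, 0.866, 0, 0, 0.1, -0.567, -0.426, 0.131, 0.866, 0, 0, 0.1, -0.567, -0.426, 0.131, 0.866, 0, 0, 0.1, -0.567, -0.426, 0.131, 0.866, 0, 0, 0.1, -0.567, -0.426, 0.131, 0.866, 0, 0, 0.1],
)

```text
time: 11.18
eef_pos: [0.4189, -0.0742, 0.1605]
ee_rot: [0.725, 0.689, 0.0, 0.001]
ft_force: [-0.5, 0.2, -0.0]
finger_gap: 0.549
```

```bash
python3 wr.py w6 .4629,-.0776
python3 - <<'E'
from h import *
d=np.array([np.cos(STAND[2]),np.sin(STAND[2])]); g=np.array([.4629,-.0776])-.044*d
print(rowto(np.r_[g,.007],down(STAND[2])))
E
```

```text
[ 0.41887222 -0.07422785  0.16050504] 11.175
[-0.003, -0.001, 0.512, 0.003, 0.002, 0.0]
```

View pics/w6.png

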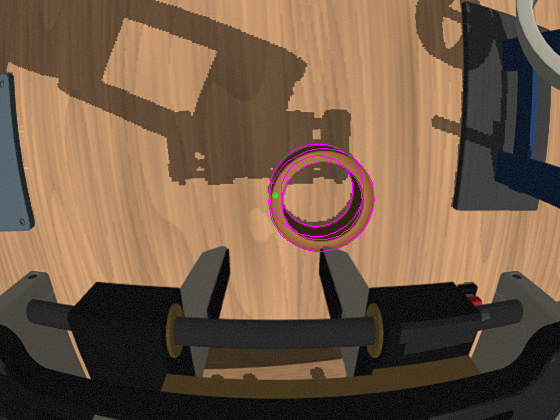

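The overlay sits on the brown roll at (321,198). Descending and gripping.

Emit:
apply_moves(
  commands=[0, 0, 0.2, 0, 0, 0, 0.1, 0, 0, 0.4, 0, 0, 0, 0.1, 0, 0, 0.51, 0, 0, 0, 0.1, 0, 0, 0.51, 0, 0, 0, 0.1, 0, 0, 0.51, 0, 0, 0, 0.1, 0, 0, 0.51, 0, 0, 0, -0.9, 0, 0, 0.51, 0, 0, 0, -0.9, 0, 0, 0.51, 0, 0, 0, -0.9, 0, 0, 0.51, 0, 0, 0, -0.9],
  newtons=30,
)

```text
time: 12.35
eef_pos: [0.4194, -0.0746, 0.0079]
ee_rot: [0.725, 0.689, 0.0, 0.001]
ft_force: [1.8, -0.1, 1.2]
finger_gap: 0.17
```

Run:
```python
from h import *
st=monitor.read_state(); rt=np.array([0,.044,-(.019-st["eef_pos"][2])])
for bx,bz in((-.015,.175),(-.022,.057)):
    p,q=ringtcp(-1,bx,bz,rt); print(p.round(4),rowto(p,q))
```

```text
[ 0.5279 -0.0427  0.2477] [0.124, 0.358, -0.798, -0.886, 0.002, 0.001]
[ 0.5983 -0.0463  0.1528] [0.124, 0.592, -0.481, -0.886, 0.002, 0.001]
```

Emit:
apply_moves(
  commands=[0, 0, 0, 0, 0, 0, -0.9, 0, 0, 0, 0, 0, 0, -0.9, 0, 0, -0.2, 0, 0, 0, -0.9, 0, 0, -0.4, 0, 0, 0, -0.9, 0, 0, -0.6, 0, 0, 0, -0.9, 0.05, 0, -0.8, 0, 0, 0, -0.9, 0.1, 0.2, -0.8, -0.3, 0, 0, -0.9, 0.124, 0.358, -0.798, -0.886, 0, 0, -0.9, 0.124, 0.358, -0.798, -0.886, 0, 0, -0.9, 0.124, 0.358, -0.798, -0.886, 0, 0, -0.9, 0.124, 0.358, -0.798, -0.886, 0, 0, -0.9, 0.124, 0.358, -0.798, -0.886, 0, 0, -0.9],
)

```text
time: 13.85
eef_pos: [0.5288, -0.0433, 0.2487]
ee_rot: [0.681, 0.647, 0.235, 0.249]
ft_force: [-0.0, 0.2, -1.3]
finger_gap: 0.131
```

Run:
```python
from h import *
rt=np.array([0,.044,-.0112])
st,im=snap("wrist","wrist_7")
for b in((-.015,.175),(-.02,.057)):
    p,q=ringtcp(-1,*b,rt); print(rowto(p,q))
for s in(1,-1):
    o,x,u=barframe(s); print(proj("wrist",[o,o+.112*u],st).round(0))
```

```text
[0.003, -0.007, 0.001, 0.001, 0.002, 0.002]
[0.003, -0.024, 0.394, 0.001, 0.002, 0.002]
[[333.  65.]
 [362.  45.]]
[[330. 190.]
 [354. 227.]]
```

View pics/wrist_7.png

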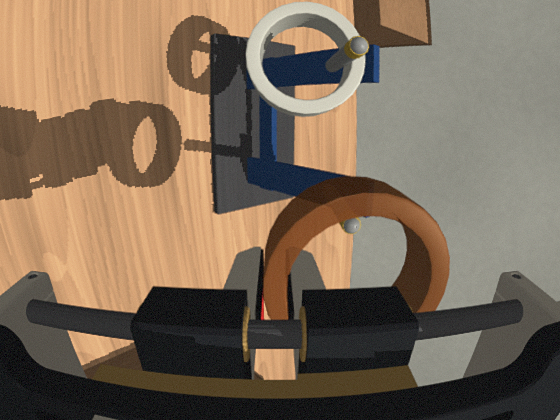

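Same picture as the first time: the right bar's tip shows through the held brown roll at (351,225), and the white roll is on its bar at (305,58). Inserting.

Emit:
apply_moves(
  commands=[0, -0.008, 0.1, 0, 0, 0, -0.9, 0, -0.012, 0.18, 0, 0, 0, -0.9, 0, -0.018, 0.25, 0, 0, 0, -0.9, 0, -0.022, 0.3, 0, 0, 0, -0.9, 0, -0.025, 0.35, 0, 0, 0, -0.9, 0, -0.028, 0.39, 0, 0, 0, -0.9, 0, -0.035, 0.39, 0, 0, 0, -0.9, 0, -0.05, 0.39, 0, 0, 0, -0.9, 0, -0.065, 0.39, 0, 0, 0, -0.9, 0, -0.065, 0.39, 0, 0, 0, -0.9],
)

```text
time: 15.15
eef_pos: [0.5901, -0.0472, 0.148]
ee_rot: [0.681, 0.647, 0.235, 0.25]
ft_force: [2.2, 0.9, -0.9]
finger_gap: 0.135
```

Run:
```python
from h import *
st,im=snap("scene"); print(st["ft_force"],st["eef_pos"])
cv2.imwrite("pics/scene_8.png",cv2.resize(im[80:320,150:450,::-1],None,fx=2.5,fy=2.5))
```

```text
[ 2.24050116  0.87079843 -0.86970024] [ 0.59009485 -0.04715294  0.14798463]
```

View pics/scene_8.png

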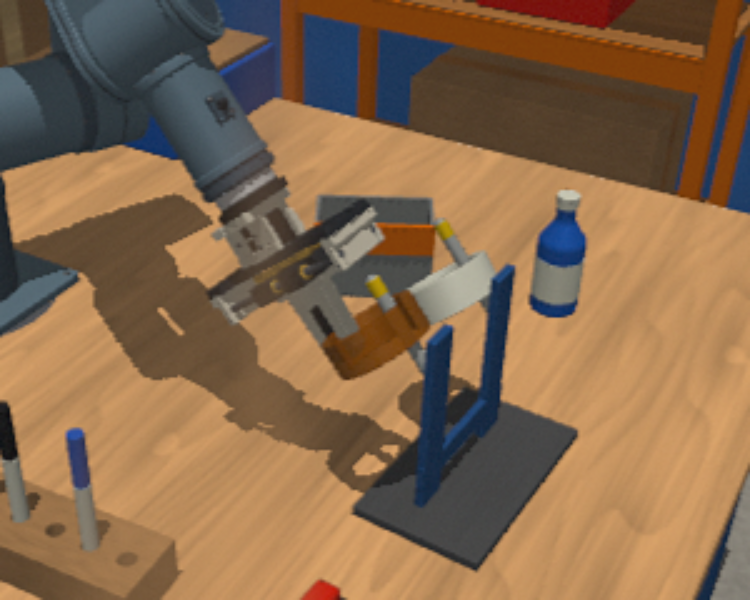

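The brown roll is on the right bar and touching it lightly (2 N). Opening and backing out.

Emit:
apply_moves(
  commands=[0, 0, 0, 0, 0, 0, 0.1, 0, 0, 0, 0, 0, 0, 0.1, 0, 0, 0, 0, 0, 0, 0.1, 0, 0, 0, 0, 0, 0, 0.1, 0, 0, 0, 0, 0, 0, 0.1, 0, 0, 0, 0, 0, 0, 0.1, 0, 0, -0.1, 0, 0, 0, 0.1, 0, 0, -0.25, 0, 0, 0, 0.1, 0, 0, -0.4, 0, 0, 0, 0.1, 0, 0, -0.5, 0, 0, 0, 0.1, 0, 0, -0.5, 0, 0, 0, 0.1],
)

```text
time: 16.58
eef_pos: [0.4937, -0.0423, 0.2651]
ee_rot: [0.68, 0.647, 0.236, 0.252]
ft_force: [0.4, 0.7, 0.0]
finger_gap: 0.55
```

Run:
```python
from h import *
st,im=snap("scene"); print(st["ft_force"],st["eef_pos"])
cv2.imwrite("pics/scene_9.png",cv2.resize(im[80:320,150:450,::-1],None,fx=2.5,fy=2.5))
bores=dict(yellow=[.3428,-.311],black=[.3828,-.3086],blue=[.4626,-.304])
print(rowto([.41,-.27,.26],down(.3)))
```

```text
[0.44824347 0.73793715 0.04698873] [ 0.49372652 -0.04231751  0.26508875]
[-0.773, -0.192, -0.143, 0.885, 0.163, -0.429]
```

View pics/scene_9.png

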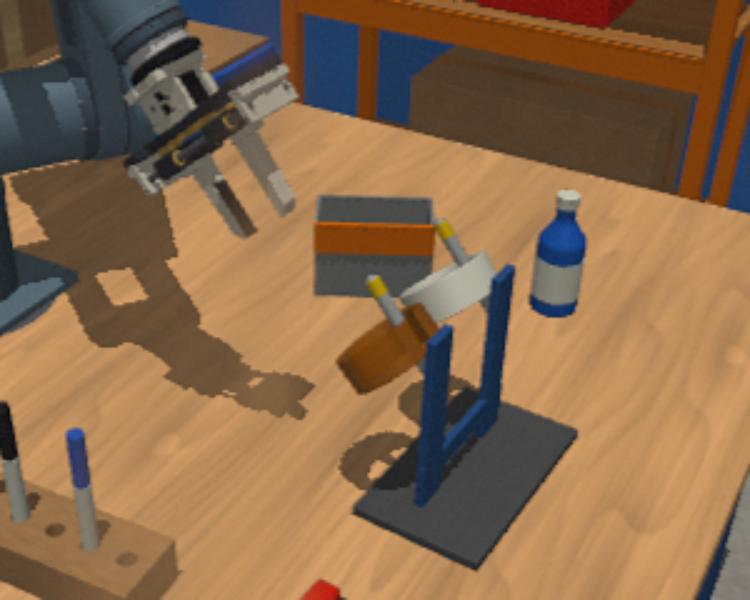

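Both rolls hang on their own arms. Going to the markers.

Run:
```python
from h import *
print(rowto([.40,-.2,.28],down(-.9)))
```

```text
[-0.542, -0.183, -0.224, 0.842, -0.374, 1.035]
```

Emit:
apply_moves(
  commands=[-0.54, -0.18, -0.22, 0.8, -0.36, 0.99, 0.0, -0.54, -0.18, -0.22, 0.8, -0.36, 0.99, 0.0, -0.54, -0.18, -0.22, 0.8, -0.36, 0.99, 0.0, -0.54, -0.18, -0.22, 0.8, -0.36, 0.99, 0.0, -0.54, -0.18, -0.22, 0.8, -0.36, 0.99, 0.0, -0.54, -0.18, -0.22, 0.8, -0.36, 0.99, 0.0, -0.54, -0.18, -0.22, 0.8, -0.36, 0.99, 0.0],
)

```text
time: 17.5
eef_pos: [0.4027, -0.1995, 0.2774]
ee_rot: [0.938, 0.346, 0.011, 0.012]
ft_force: [-0.2, 1.0, 0.1]
finger_gap: 0.501
```

```bash
cat > pens.py <<'E'
from h import *
st,im=snap("wrist"); d=im[:,:,::-1].copy()
for k,b in dict(yellow=[.3428,-.311],black=[.3828,-.3086],blue=[.4626,-.304]).items():
    l=spotter.landmark_of("pen_%s_top"%k,"wrist")
    pr=proj("wrist",[[*b,.18]],st)[0]; print(k,"pred",pr.round(0),end=" ")
    cv2.circle(d,tuple(pr.astype(int).tolist()),4,(255,0,255),1)
    for a in l[:1]: print(np.round(a["xy"],1),round(a["conf"],2),atz("wrist",a["xy"],.18,st).round(4),end="")
    print()
cv2.imwrite("pics/%s.png"%sys.argv[1],d); print(st["eef_pos"],st["time"],rowto([.36,-.25,.25],down(-.9)))
E
python3 pens.py w10
```

```text
yellow pred [318. 322.] [318.2 322. ] 0.73 [ 0.343  -0.3118  0.18  ]
black pred [344. 294.] 
blue pred [399. 232.] [402.1 235. ] 0.79 [ 0.4622 -0.3088  0.18  ]
[ 0.4027243  -0.19951304  0.27740323] 17.5 [-0.216, 0.037, 0.096, 0.042, -0.017, 0.045]
```

View pics/w10.png

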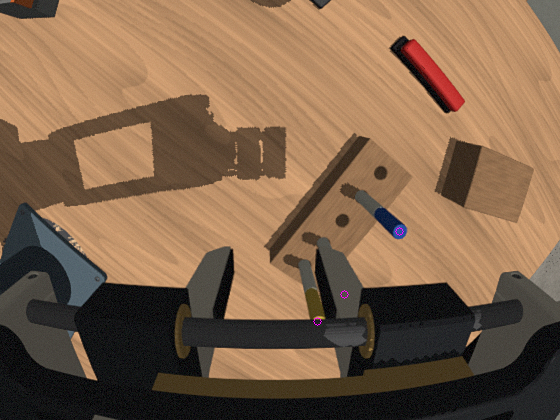

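Predicted cap positions (yellow (318,322), blue (399,232)) sit on the caps. Taking blue first.

Run:
```python
from h import *
print(rowto([.4626,-.3055,.215],down(-.9)),rowto([.4626,-.3055,.141],down(-.9)))
```

```text
[-0.078, 0.396, 0.226, 0.042, -0.017, 0.045] [-0.081, 0.388, 0.472, 0.042, -0.017, 0.045]
```

Emit:
apply_moves(
  commands=[-0.04, 0.2, 0.1, 0.042, -0.017, 0.045, 0.0, -0.078, 0.396, 0.2, 0.042, -0.017, 0.045, 0.0, -0.078, 0.396, 0.226, 0.042, -0.017, 0.045, 0.0, -0.078, 0.396, 0.226, 0.042, -0.017, 0.045, 0.0],
)

```text
time: 18.2
eef_pos: [0.4616, -0.305, 0.2139]
ee_rot: [0.944, 0.329, -0.0, -0.001]
ft_force: [0.2, 0.7, 0.5]
finger_gap: 0.5
```

Run:
```python
from h import *
st,im=snap("wrist","w11"); print(rowto([.4626,-.3055,.141],down(-.9)))
for p in ([.4626,-.304,.18],): print(proj("wrist",[p],st))
l=spotter.landmark_of("pen_blue_top","wrist"); print([(a["xy"],a["conf"],atz("wrist",a["xy"],.18,st)) for a in l[:1]])
```

```text
[0.0, 0.004, 0.247, -0.002, -0.0, 0.0]
[[275.25567345 234.78553494]]
[([277.8, 236.4], 0.83, array([ 0.46274641, -0.30604052,  0.18      ]))]
```

View pics/w11.png

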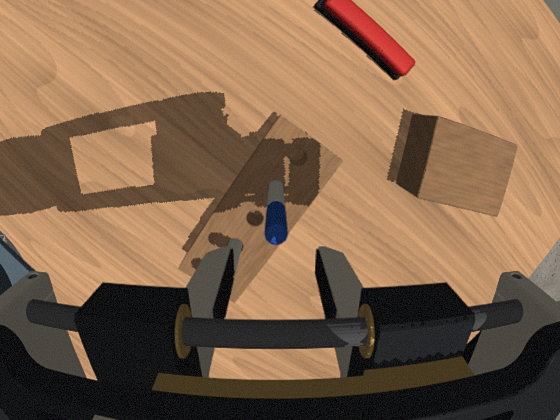

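Emit:
apply_moves(
  commands=[0, 0.003, 0.1, 0, 0, 0, 0.0, 0, 0.003, 0.2, 0, 0, 0, 0.0, 0, 0.003, 0.247, 0, 0, 0, 0.0, 0, 0.003, 0.247, 0, 0, 0, -0.9, 0, 0.003, 0.247, 0, 0, 0, -0.9, 0, 0.003, 0.247, 0, 0, 0, -0.9, 0, 0.003, 0.247, 0, 0, 0, -0.9, 0, 0.003, 0.247, 0, 0, 0, -0.9],
  newtons=20,
)

```text
time: 19.3
eef_pos: [0.4631, -0.3058, 0.1428]
ee_rot: [0.944, 0.329, 0.001, 0.001]
ft_force: [0.2, 0.6, 5.9]
finger_gap: 0.165
```

```bash
cat >> h.py <<'E'
def penpose(py,fx,tilt,fz,L):
    """TCP pose: pen foot at pot (fx,py,fz), axis tilted by tilt deg towards pot +x; grasp L from foot"""
    t=np.radians(tilt); Y=R.from_euler("z",POT[2])
    ax=Y.apply([np.sin(t),0,np.cos(t)]); foot=Y.apply([fx,py,fz])+[POT[0],POT[1],0]
    return foot+(L-bot.tcp_to_grasp)*ax, tool(-ax,Y.apply([0,1,0]))
E
python3 - <<'E'
from h import *
print(monitor.read_state()["eef_pos"],monitor.read_state()["finger_gap"])
p,q=penpose(.045,-.012,20,.15,.15); print(p,rowto(p,q))
E
```

```text
[ 0.46311252 -0.305804    0.14277834] 0.16479160696699652
[0.48597547 0.28999535 0.27328767] [1.296, -1.507, -0.437, 0.309, 0.373, -1.734]
```

Run:
```python
from h import *
print(rowto([.4631,-.3058,.33],down(-.9)));print(rowto([.42,-.05,.33],down(-.25)))
```

```text
[0.0, 0.001, -0.624, 0.003, -0.001, 0.001]
[0.418, -0.756, -0.625, 0.003, -0.0, -0.827]
```

Emit:
apply_moves(
  commands=[0, 0, -0.15, 0, 0, 0, -0.9, 0, 0, -0.3, 0, 0, 0, -0.9, 0, 0, -0.45, 0, 0, 0, -0.9, 0, 0, -0.62, 0, 0, 0, -0.9, 0.1, -0.2, -0.62, 0, 0, -0.2, -0.9, 0.418, -0.756, -0.62, 0, 0, -0.827, -0.9, 0.418, -0.756, -0.62, 0, 0, -0.827, -0.9, 0.418, -0.756, -0.62, 0, 0, -0.827, -0.9, 0.418, -0.756, -0.62, 0, 0, -0.827, -0.9, 0.418, -0.756, -0.62, 0, 0, -0.827, -0.9, 0.418, -0.756, -0.62, 0, 0, -0.827, -0.9],
)

```text
time: 20.68
eef_pos: [0.4202, -0.0513, 0.3282]
ee_rot: [0.79, 0.613, 0.0, 0.001]
ft_force: [0.4, -0.3, -0.9]
finger_gap: 0.168
```

Run:
```python
from h import *
print(monitor.read_state()["finger_gap"])
p,q=penpose(.045,-.012,22,.14,.1516); print(p,rowto(p,q))
```

```text
0.16843491463405216
[0.48821658 0.28566634 0.26313002] [1.145, -0.061, 0.215, 0.18, 0.469, -0.917]
```

Emit:
apply_moves(
  commands=[0.2, 0, 0, 0, 0, -0.2, -0.9, 0.4, 0, 0, 0.05, 0.1, -0.4, -0.9, 0.6, 0, 0, 0.1, 0.2, -0.6, -0.9, 0.8, 0, 0, 0.18, 0.469, -0.9, -0.9, 1.0, -0.05, 0, 0.18, 0.469, -0.917, -0.9, 1.0, -0.05, 0, 0.18, 0.469, -0.917, -0.9, 1.0, -0.05, 0, 0.18, 0.469, -0.917, -0.9],
)

```text
time: 21.55
eef_pos: [0.4814, 0.2414, 0.327]
ee_rot: [0.511, 0.838, 0.098, -0.163]
ft_force: [-0.5, -1.0, -0.7]
finger_gap: 0.166
```

Run:
```python
from h import *
print(monitor.read_state()["finger_gap"],monitor.read_state()["q"].round(2))
for fz in(.14,.05):
    p,q=penpose(.045,-.012,22,fz,.1516); print(p,rowto(p,q))
```

```text
0.1659951276503133 [ 0.02  0.23  1.37  0.34  1.71 -0.44]
[0.48821658 0.28566634 0.26313002] [0.033, 0.088, 0.243, -0.001, 0.001, -0.004]
[0.48821658 0.28566634 0.17313002] [-0.08, 0.089, 0.521, -0.001, 0.001, -0.004]
```

Run:
```python
from h import *
p,q=penpose(.045,-.018,22,.13,.1516); print(p,rowto(p,q))
```

```text
[0.48545813 0.29099466 0.25313002] [0.039, 0.088, 0.281, -0.001, 0.001, -0.004]
```

Emit:
apply_moves(
  commands=[0.039, 0.088, 0.1, 0, 0, 0, -0.9, 0.039, 0.088, 0.2, 0, 0, 0, -0.9, 0.039, 0.088, 0.281, 0, 0, 0, -0.9, 0.039, 0.088, 0.281, 0, 0, 0, -0.9],
)

```text
time: 22.05
eef_pos: [0.4847, 0.2897, 0.252]
ee_rot: [0.512, 0.837, 0.097, -0.164]
ft_force: [0.8, -0.5, 0.9]
finger_gap: 0.172
```

```bash
cat > potview.py <<'E'
from fit import *
name=sys.argv[1]
pts={}
c=[[x,y,z] for z in(.105,.005) for x,y in((-.035,-.07),(-.035,.07),(.035,.07),(.035,-.07))]
W=place(np.array(c),POT)
out=[]
for n,(r0,r1,c0,c1) in (("scene",(80,230,220,380)),("top",(180,320,100,250)),("wrist",(0,420,0,560))):
    st,im=snap(n); d=cv2.resize(im[:,:,::-1],None,fx=4,fy=4,interpolation=cv2.INTER_CUBIC)
    uv=((proj(n,W,st)+.5)*4).astype(np.int32)
    cv2.polylines(d,[uv[:4].reshape(-1,1,2)],True,(255,0,255),1)
    if len(sys.argv)>2:
        st=monitor.read_state(); ax=-R.from_quat(st["ee_rot"]).as_matrix()[:,2]; L=float(sys.argv[2])
        f=st["eef_pos"]-(L-.0188)*ax; e=((proj(n,[f,f+.17*ax],st)+.5)*4).astype(int)
        cv2.line(d,e[0].tolist(),e[1].tolist(),(255,255,0),2)
    d=d[4*r0:4*r1,4*c0:4*c1]; d=cv2.resize(d,None,fx=.98*400/d.shape[0]*.75,fy=.98*400/d.shape[0]*.75,interpolation=cv2.INTER_AREA); out.append(d)
h=max(o.shape[0] for o in out)
d=np.hstack([o[:h] for o in out]); 
if d.shape[1]>1000: d=cv2.resize(d,None,fx=1000/d.shape[1],fy=1000/d.shape[1])
s=d.shape
w=out[0].shape[1]+out[1].shape[1]
cv2.imwrite("pics/%s_a.png"%name,cv2.resize(np.hstack(out[:2]),None,fx=1.2,fy=1.2)); cv2.imwrite("pics/%s_w.png"%name,out[2])
E
python3 potview.py p12 .1516
python3 - <<'E'
from h import *
for fz in(.1,.06,.012):
    p,q=penpose(.045,-.018,22,fz,.1516); print(p,rowto(p,q))
E
```

```text
[0.48545813 0.29099466 0.22313002] [-0.035, -0.002, 0.099, 0.002, 0.003, -0.004]
[0.48545813 0.29099466 0.18313002] [-0.085, -0.002, 0.222, 0.002, 0.003, -0.004]
[0.48545813 0.29099466 0.13513002] [-0.144, -0.002, 0.371, 0.002, 0.003, -0.004]
```

View pics/p12_a.png

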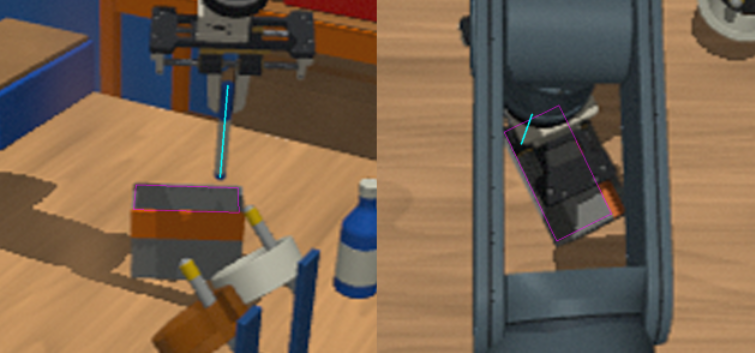

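View pics/p12_w.png

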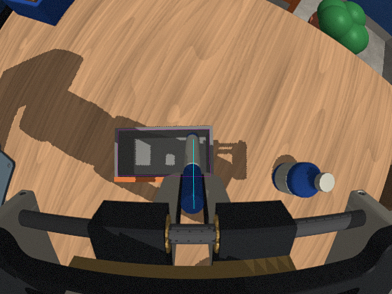

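The wrist view's rim overlay fits the pot at (163,152), and the pen's foot hangs just above the opening near the plain wall. Lowering it in.

Emit:
apply_moves(
  commands=[-0.035, 0, 0.099, 0, 0, 0, -0.9, -0.085, 0, 0.222, 0, 0, 0, -0.9, -0.12, 0, 0.32, 0, 0, 0, -0.9, -0.145, 0, 0.371, 0, 0, 0, -0.9, -0.145, 0, 0.371, 0, 0, 0, -0.9, -0.145, 0, 0.371, 0, 0, 0, -0.9],
)

```text
time: 22.95
eef_pos: [0.4872, 0.2911, 0.1365]
ee_rot: [0.512, 0.838, 0.1, -0.161]
ft_force: [0.2, -0.9, -0.4]
finger_gap: 0.169
```

```bash
python3 potview.py p13 .1516
```

```text
(no output)
```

View pics/p13_a.png

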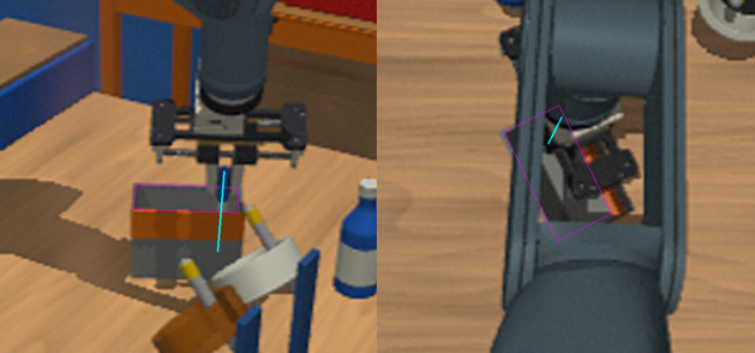

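View pics/p13_w.png

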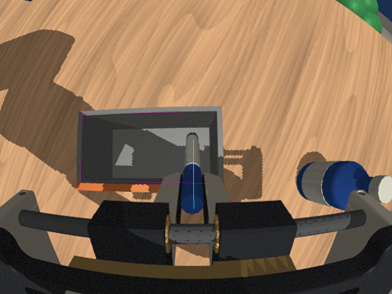

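In the wrist view the pen is inside the pot, foot at (192,135) near the plain wall. Releasing and pulling back along the pen.

Emit:
apply_moves(
  commands=[0, 0, 0.01, 0, 0, 0, -0.9, 0, 0, 0.01, 0, 0, 0, -0.4, 0, 0, 0.01, 0, 0, 0, -0.35, 0, 0, 0.01, 0, 0, 0, -0.35, 0, 0, 0.01, 0, 0, 0, -0.35, 0, 0, -0.1, 0, 0, 0, -0.35, 0, 0, -0.25, 0, 0, 0, -0.35, 0, 0, -0.4, 0, 0, 0, -0.35, 0, 0, -0.55, 0, 0, 0, -0.35, 0, 0, -0.55, 0, 0, 0, -0.35],
)

```text
time: 24.35
eef_pos: [0.5167, 0.2356, 0.2928]
ee_rot: [0.512, 0.838, 0.102, -0.158]
ft_force: [1.3, 0.2, -0.1]
finger_gap: 0.327
```

```bash
python3 potview.py p14
python3 - <<'E'
from h import *
print(rowto([.42,-.02,.33],down(-.25)))
E
```

```text
[-0.522, -0.668, -0.36, -0.175, -0.465, 0.91]
```

View pics/p14_a.png

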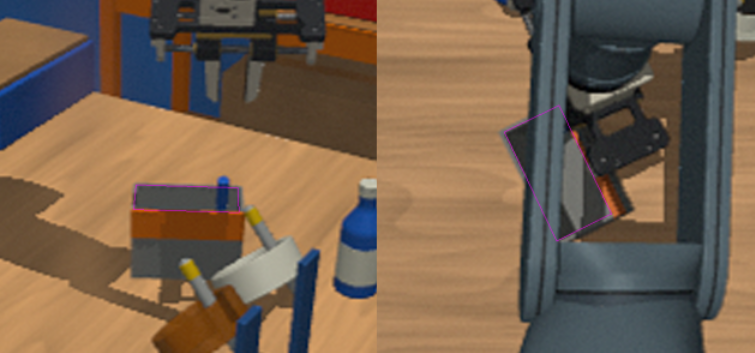

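View pics/p14_w.png

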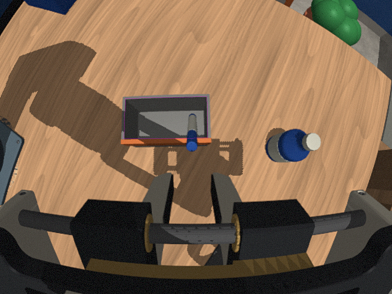

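The blue pen leans on the orange rim, cap at (192,146). Next is black.

Emit:
apply_moves(
  commands=[-0.522, -0.668, -0.36, -0.175, -0.465, 0.91, -0.1, -0.522, -0.668, -0.36, -0.175, -0.465, 0.91, -0.1, -0.522, -0.668, -0.36, -0.175, -0.465, 0.91, -0.1, -0.522, -0.668, -0.36, -0.175, -0.465, 0.91, -0.1, -0.522, -0.668, -0.36, -0.175, -0.465, 0.91, -0.1, -0.522, -0.668, -0.36, -0.175, -0.465, 0.91, -0.1],
)

```text
time: 25.25
eef_pos: [0.4192, -0.0202, 0.3292]
ee_rot: [0.79, 0.613, -0.0, -0.001]
ft_force: [1.1, -0.1, -0.2]
finger_gap: 0.449
```

Run:
```python
from h import *
print(rowto([.383,-.3095,.225],down(-.9)))
```

```text
[-0.964, 0.123, 0.347, -0.002, -0.0, 0.827]
```

Emit:
apply_moves(
  commands=[-0.2, 0.03, 0, 0, 0, 0.2, -0.1, -0.4, 0.05, 0, 0, 0, 0.4, -0.1, -0.6, 0.08, 0.1, 0, 0, 0.6, -0.1, -0.964, 0.123, 0.2, 0, 0, 0.827, -0.1, -0.964, 0.123, 0.3, 0, 0, 0.827, -0.1, -0.964, 0.123, 0.347, 0, 0, 0.827, -0.1, -0.964, 0.123, 0.347, 0, 0, 0.827, -0.1],
)

```text
time: 26.12
eef_pos: [0.3826, -0.3079, 0.2218]
ee_rot: [0.944, 0.329, -0.001, -0.004]
ft_force: [-0.4, -0.2, 0.0]
finger_gap: 0.451
```

Run:
```python
from h import *
st,im=snap("wrist","w15"); print(rowto([.383,-.3095,.141],down(-.9)))
for k,p in dict(black=[.3828,-.3086,.18],yellow=[.3428,-.311,.18]).items():
    print(k,proj("wrist",[p],st))
    l=spotter.landmark_of("pen_%s_top"%k,"wrist"); print([(a["xy"],a["conf"],atz("wrist",a["xy"],.18,st)) for a in l[:1]])
```

```text
[-0.004, 0.004, 0.275, -0.007, -0.001, 0.001]
black [[276.71641529 232.8807677 ]]
[([276.5, 234.5], 0.93, array([ 0.38177068, -0.30923242,  0.18      ]))]
yellow [[244.94301466 274.47680519]]
[([244.4, 276.2], 0.55, array([ 0.341379  , -0.31154988,  0.18      ]))]
```

View pics/w15.png

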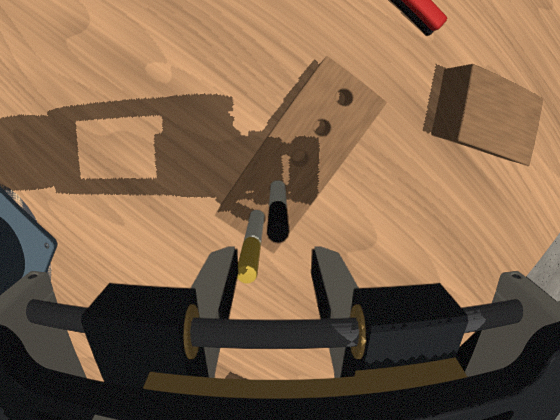

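Black cap at (277,235) matches the prediction. Yellow stands clear of the finger path by about 17 mm. Descending.

Emit:
apply_moves(
  commands=[-0.003, 0.003, 0.1, 0, 0, 0, -0.1, -0.003, 0.003, 0.2, 0, 0, 0, -0.1, -0.004, 0.004, 0.272, 0, 0, 0, -0.1, -0.004, 0.004, 0.272, 0, 0, 0, -0.9, -0.004, 0.004, 0.272, 0, 0, 0, -0.9, -0.004, 0.004, 0.272, 0, 0, 0, -0.9, -0.004, 0.004, 0.272, 0, 0, 0, -0.9, -0.004, 0.004, 0.272, 0, 0, 0, -0.9],
  newtons=20,
)

```text
time: 27.28
eef_pos: [0.3844, -0.3108, 0.1452]
ee_rot: [0.944, 0.33, 0.001, 0.001]
ft_force: [-0.7, 0.9, 7.0]
finger_gap: 0.164
```

Run:
```python
from h import *
print(rowto([.42,-.05,.33],down(-.25)))
```

```text
[0.635, -0.605, -0.617, 0.002, 0.0, -0.826]
```

Emit:
apply_moves(
  commands=[0, 0, -0.15, 0, 0, 0, -0.9, 0, 0, -0.3, 0, 0, 0, -0.9, 0, 0, -0.45, 0, 0, 0, -0.9, 0, 0, -0.62, 0, 0, 0, -0.9, 0.2, -0.2, -0.62, 0, 0, -0.2, -0.9, 0.635, -0.605, -0.62, 0, 0, -0.827, -0.9, 0.635, -0.605, -0.62, 0, 0, -0.827, -0.9, 0.635, -0.605, -0.62, 0, 0, -0.827, -0.9, 0.635, -0.605, -0.62, 0, 0, -0.827, -0.9, 0.635, -0.605, -0.62, 0, 0, -0.827, -0.9, 0.635, -0.605, -0.62, 0, 0, -0.827, -0.9],
)

```text
time: 28.65
eef_pos: [0.4202, -0.0513, 0.3309]
ee_rot: [0.79, 0.613, -0.0, 0.001]
ft_force: [0.3, -0.5, -0.3]
finger_gap: 0.167
```

Run:
```python
from h import *
print(monitor.read_state()["finger_gap"])
p,q=penpose(0,-.018,22,.2,.154); print(p,rowto(p,q))
p,q=penpose(0.025,.08,22,.2,.154); print(p,rowto(p,q))
```

```text
0.1671340457898642
[0.44590908 0.2695079  0.32535526] [1.057, -0.182, 0.017, 0.179, 0.469, -0.916]
[0.51316504 0.19397224 0.32535526] [0.869, 0.097, 0.017, 0.179, 0.469, -0.916]
```

Emit:
apply_moves(
  commands=[0.2, 0, 0, 0, 0, -0.2, -0.9, 0.4, 0, 0, 0.05, 0.1, -0.4, -0.9, 0.6, -0.05, 0, 0.1, 0.2, -0.6, -0.9, 0.8, -0.1, 0, 0.18, 0.469, -0.9, -0.9, 1.0, -0.17, 0, 0.18, 0.469, -0.917, -0.9, 1.0, -0.17, 0, 0.18, 0.469, -0.917, -0.9, 1.0, -0.17, 0, 0.18, 0.469, -0.917, -0.9],
)

```text
time: 29.52
eef_pos: [0.4461, 0.2503, 0.33]
ee_rot: [0.511, 0.838, 0.098, -0.163]
ft_force: [-0.4, 0.2, -0.4]
finger_gap: 0.165
```

Run:
```python
from h import *
for fz in (.17,.125,):
  p,q=penpose(0,-.018,22,fz,.154); print(p,rowto(p,q))
```

```text
[0.44590908 0.2695079  0.29535526] [0.01, 0.029, 0.128, -0.001, 0.002, -0.003]
[0.44590908 0.2695079  0.25035526] [-0.046, 0.029, 0.268, -0.001, 0.002, -0.003]
```

Emit:
apply_moves(
  commands=[0.01, 0.029, 0.1, 0, 0, 0, -0.9, -0.02, 0.029, 0.2, 0, 0, 0, -0.9, -0.046, 0.029, 0.268, 0, 0, 0, -0.9, -0.046, 0.029, 0.268, 0, 0, 0, -0.9],
)

```text
time: 30.02
eef_pos: [0.4456, 0.2678, 0.2491]
ee_rot: [0.512, 0.837, 0.097, -0.163]
ft_force: [0.4, 0.1, -0.0]
finger_gap: 0.167
```

```bash
python3 potview.py p16 .154
python3 - <<'E'
from h import *
for fz in(.1,.06,.010):
    p,q=penpose(0,-.018,22,fz,.154); print(p,rowto(p,q))
E
```

```text
[0.44590908 0.2695079  0.22535526] [-0.029, -0.002, 0.082, 0.002, 0.003, -0.004]
[0.44590908 0.2695079  0.18535526] [-0.079, -0.002, 0.206, 0.002, 0.003, -0.004]
[0.44590908 0.2695079  0.13535526] [-0.141, -0.002, 0.361, 0.002, 0.003, -0.004]
```

View pics/p16_w.png

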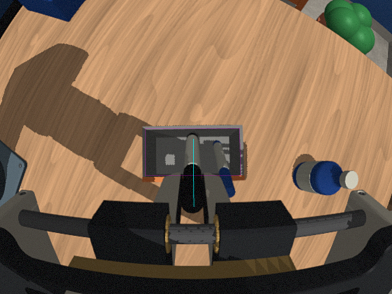

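Black is centred over the pot, with blue clear to the right at (225,175). Lowering, releasing, then retracting.

Emit:
apply_moves(
  commands=[-0.029, 0, 0.082, 0, 0, 0, -0.9, -0.079, 0, 0.206, 0, 0, 0, -0.9, -0.12, 0, 0.3, 0, 0, 0, -0.9, -0.141, 0, 0.361, 0, 0, 0, -0.9, -0.143, 0, 0.366, 0, 0, 0, -0.9, -0.143, 0, 0.366, 0, 0, 0, -0.9],
)

```text
time: 30.92
eef_pos: [0.4475, 0.2697, 0.1348]
ee_rot: [0.512, 0.838, 0.1, -0.161]
ft_force: [0.5, 0.2, -0.2]
finger_gap: 0.169
```

```bash
python3 potview.py p17 .154
```

```text
(no output)
```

View pics/p17_w.png

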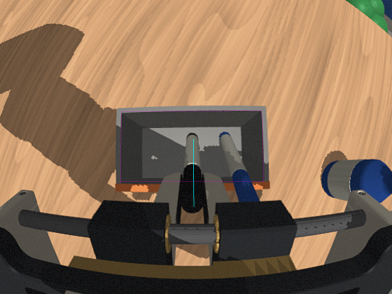

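Emit:
apply_moves(
  commands=[0, 0, 0, 0, 0, 0, -0.4, 0, 0, 0, 0, 0, 0, -0.4, 0, 0, 0, 0, 0, 0, -0.4, 0, 0, 0, 0, 0, 0, -0.4, 0, 0, -0.1, 0, 0, 0, -0.4, 0, 0, -0.25, 0, 0, 0, -0.4, 0, 0, -0.4, 0, 0, 0, -0.4, 0, 0, -0.55, 0, 0, 0, -0.4, 0, 0, -0.55, 0, 0, 0, -0.4],
)

```text
time: 32.2
eef_pos: [0.4771, 0.2142, 0.2909]
ee_rot: [0.512, 0.838, 0.102, -0.158]
ft_force: [-1.0, 0.4, -0.6]
finger_gap: 0.304
```

```bash
python3 potview.py p18
python3 - <<'E'
from h import *
print(rowto([.40,-.02,.33],down(-.25)))
E
```

```text
[-0.488, -0.578, -0.352, -0.175, -0.465, 0.911]
```

View pics/p18_w.png

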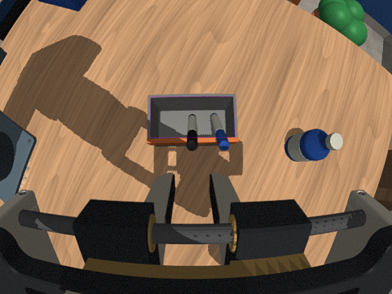

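View pics/p18_a.png

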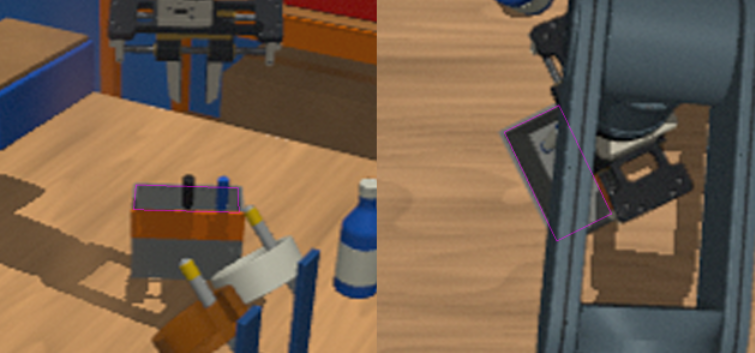

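Black and blue both lean on the orange rim, caps at (192,145) and (223,146). Last is yellow.

Emit:
apply_moves(
  commands=[-0.488, -0.578, -0.352, -0.175, -0.465, 0.911, 0.0, -0.488, -0.578, -0.352, -0.175, -0.465, 0.911, 0.0, -0.488, -0.578, -0.352, -0.175, -0.465, 0.911, 0.0, -0.488, -0.578, -0.352, -0.175, -0.465, 0.911, 0.0, -0.488, -0.578, -0.352, -0.175, -0.465, 0.911, 0.0, -0.488, -0.578, -0.352, -0.175, -0.465, 0.911, 0.0],
)

```text
time: 33.1
eef_pos: [0.3992, -0.0194, 0.3291]
ee_rot: [0.789, 0.614, -0.0, -0.001]
ft_force: [-0.8, 0.4, 0.2]
finger_gap: 0.498
```

Run:
```python
from h import *
print(rowto([.3425,-.3115,.225],down(-.9)))
```

```text
[-0.991, 0.057, 0.346, -0.003, 0.0, 0.829]
```

Emit:
apply_moves(
  commands=[-0.2, 0.03, 0, 0, 0, 0.2, 0.0, -0.4, 0.03, 0, 0, 0, 0.4, 0.0, -0.6, 0.05, 0.1, 0, 0, 0.6, 0.0, -0.991, 0.057, 0.2, 0, 0, 0.829, 0.0, -0.991, 0.057, 0.3, 0, 0, 0.829, 0.0, -0.991, 0.057, 0.346, 0, 0, 0.829, 0.0, -0.991, 0.057, 0.346, 0, 0, 0.829, 0.0],
)

```text
time: 33.98
eef_pos: [0.3414, -0.3104, 0.2221]
ee_rot: [0.944, 0.329, -0.001, -0.004]
ft_force: [-0.4, -0.1, 0.4]
finger_gap: 0.5
```

Run:
```python
from h import *
st,im=snap("wrist","w19"); print(rowto([.3423,-.3115,.141],down(-.9)))
for k,p in dict(yellow=[.3428,-.311,.18]).items():
    print(k,proj("wrist",[p],st))
    l=spotter.landmark_of("pen_%s_top"%k,"wrist"); print([(a["xy"],a["conf"],atz("wrist",a["xy"],.18,st)) for a in l[:1]])
```

```text
[-0.002, 0.005, 0.276, -0.008, -0.0, 0.001]
yellow [[277.75073636 231.25579817]]
[([278.6, 232.2], 0.72, array([ 0.3426206 , -0.31189174,  0.18      ]))]
```

View pics/w19.png

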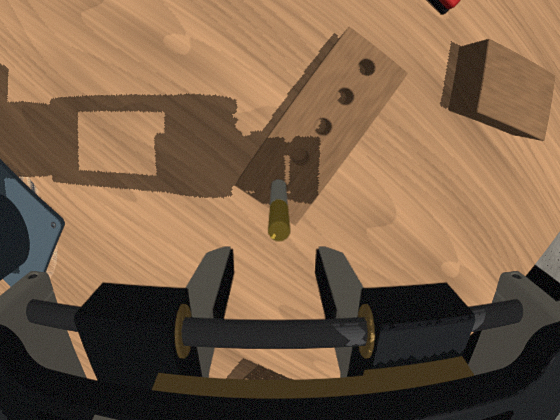

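The yellow cap is at (278,232) as predicted, and the other four bores are empty. Gripping.

Emit:
apply_moves(
  commands=[-0.002, 0.004, 0.1, 0, 0, 0, 0.0, -0.002, 0.004, 0.2, 0, 0, 0, 0.0, -0.002, 0.005, 0.274, 0, 0, 0, 0.0, -0.002, 0.005, 0.274, 0, 0, 0, -0.9, -0.002, 0.005, 0.274, 0, 0, 0, -0.9, -0.002, 0.005, 0.274, 0, 0, 0, -0.9, -0.002, 0.005, 0.274, 0, 0, 0, -0.9, -0.002, 0.005, 0.274, 0, 0, 0, -0.9, -0.002, 0.005, 0.274, 0, 0, 0, -0.9],
  newtons=20,
)

```text
time: 35.2
eef_pos: [0.3435, -0.3127, 0.1438]
ee_rot: [0.944, 0.33, -0.0, -0.001]
ft_force: [0.3, -0.3, 7.1]
finger_gap: 0.167
```

Run:
```python
from h import *
print(rowto([.40,-.08,.33],down(-.25)))
```

```text
[0.63, -0.491, -0.62, -0.002, -0.001, -0.826]
```

Emit:
apply_moves(
  commands=[0, 0, -0.15, 0, 0, 0, -0.9, 0, 0, -0.3, 0, 0, 0, -0.9, 0, 0, -0.45, 0, 0, 0, -0.9, 0, 0, -0.62, 0, 0, 0, -0.9, 0.2, -0.2, -0.62, 0, 0, -0.2, -0.9, 0.63, -0.49, -0.62, 0, 0, -0.827, -0.9, 0.63, -0.49, -0.62, 0, 0, -0.827, -0.9, 0.63, -0.49, -0.62, 0, 0, -0.827, -0.9, 0.63, -0.49, -0.62, 0, 0, -0.827, -0.9, 0.63, -0.49, -0.62, 0, 0, -0.827, -0.9, 0.63, -0.49, -0.62, 0, 0, -0.827, -0.9],
)

```text
time: 36.58
eef_pos: [0.3998, -0.0815, 0.3299]
ee_rot: [0.79, 0.613, -0.0, -0.001]
ft_force: [-0.9, 0.0, 0.7]
finger_gap: 0.168
```

Run:
```python
from h import *
print(monitor.read_state()["finger_gap"])
p,q=penpose(-.045,-.018,22,.2,.1526); print(p,rowto(p,q))
```

```text
0.16802350681798872
[0.40570559 0.24928529 0.3240572 ] [1.073, -0.256, 0.02, 0.177, 0.466, -0.917]
```

Emit:
apply_moves(
  commands=[0.2, 0, 0, 0, 0, -0.2, -0.9, 0.4, 0, 0, 0.05, 0.1, -0.4, -0.9, 0.6, -0.1, 0, 0.1, 0.2, -0.6, -0.9, 0.8, -0.2, 0, 0.18, 0.466, -0.9, -0.9, 1.0, -0.25, 0, 0.18, 0.466, -0.917, -0.9, 1.0, -0.25, 0, 0.18, 0.466, -0.917, -0.9, 1.0, -0.25, 0, 0.18, 0.466, -0.917, -0.9],
)

```text
time: 37.45
eef_pos: [0.4025, 0.2265, 0.3298]
ee_rot: [0.511, 0.838, 0.098, -0.164]
ft_force: [-0.4, -0.4, -1.1]
finger_gap: 0.165
```

Run:
```python
from h import *
for fz in (.17,.125,):
  p,q=penpose(-.045,-.018,22,fz,.1526); print(p,rowto(p,q))
```

```text
[0.40570559 0.24928529 0.2940572 ] [0.013, 0.045, 0.134, -0.003, 0.0, -0.004]
[0.40570559 0.24928529 0.2490572 ] [-0.043, 0.045, 0.273, -0.003, 0.0, -0.004]
```

Emit:
apply_moves(
  commands=[0.01, 0.045, 0.1, 0, 0, 0, -0.9, -0.02, 0.045, 0.2, 0, 0, 0, -0.9, -0.043, 0.045, 0.273, 0, 0, 0, -0.9, -0.043, 0.045, 0.273, 0, 0, 0, -0.9],
)

```text
time: 37.95
eef_pos: [0.4052, 0.2477, 0.248]
ee_rot: [0.512, 0.837, 0.097, -0.164]
ft_force: [-0.1, -0.1, -0.2]
finger_gap: 0.17
```

```bash
python3 potview.py p20 .1526
python3 - <<'E'
from h import *
for fz in(.1,.06,.010):
    p,q=penpose(-.045,-.018,22,fz,.1526); print(p,rowto(p,q))
E
```

```text
[0.40570559 0.24928529 0.2240572 ] [-0.029, -0.002, 0.082, 0.0, 0.002, -0.005]
[0.40570559 0.24928529 0.1840572 ] [-0.079, -0.001, 0.206, 0.0, 0.002, -0.005]
[0.40570559 0.24928529 0.1340572 ] [-0.141, -0.001, 0.361, 0.0, 0.002, -0.005]
```

View pics/p20_w.png

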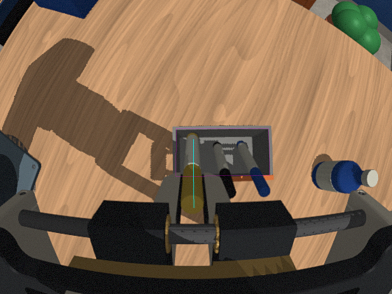

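Yellow hangs at the free left end of the pot at (192,150), clear of black at (222,165). Lowering.

Emit:
apply_moves(
  commands=[-0.029, 0, 0.082, 0, 0, 0, -0.9, -0.079, 0, 0.206, 0, 0, 0, -0.9, -0.12, 0, 0.3, 0, 0, 0, -0.9, -0.141, 0, 0.361, 0, 0, 0, -0.9, -0.143, 0, 0.366, 0, 0, 0, -0.9, -0.143, 0, 0.366, 0, 0, 0, -0.9],
)

```text
time: 38.85
eef_pos: [0.4071, 0.2494, 0.1335]
ee_rot: [0.512, 0.838, 0.099, -0.162]
ft_force: [-0.5, 0.5, -1.0]
finger_gap: 0.171
```

```bash
python3 potview.py p21 .1526
```

```text
(no output)
```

View pics/p21_w.png

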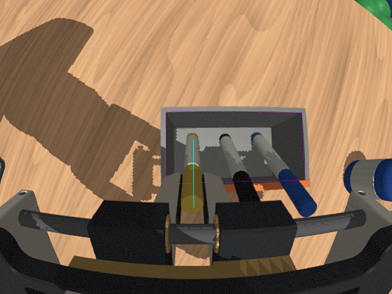

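Emit:
apply_moves(
  commands=[0, 0, 0, 0, 0, 0, -0.4, 0, 0, 0, 0, 0, 0, -0.4, 0, 0, 0, 0, 0, 0, -0.4, 0, 0, 0, 0, 0, 0, -0.4, 0, 0, -0.1, 0, 0, 0, -0.4, 0, 0, -0.25, 0, 0, 0, -0.4, 0, 0, -0.4, 0, 0, 0, -0.4, 0, 0, -0.55, 0, 0, 0, -0.4, 0, 0, -0.55, 0, 0, 0, -0.4],
)

```text
time: 40.12
eef_pos: [0.437, 0.1939, 0.2893]
ee_rot: [0.512, 0.838, 0.101, -0.159]
ft_force: [-0.4, -0.4, -0.4]
finger_gap: 0.298
```

```bash
python3 potview.py p22
python3 - <<'E'
from h import *
print(rowto([.33,.0,.35],down(-.1)))
E
```

```text
[-0.309, -0.606, -0.355, -0.141, -0.473, 0.722]
```

View pics/p22_w.png

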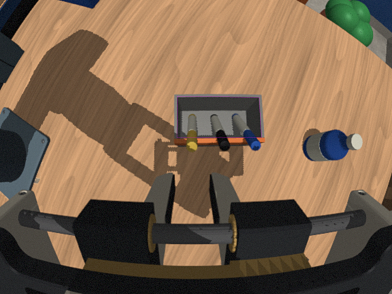

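All three caps are over the orange strip at (192,146), (222,146) and (256,146). Moving the arm aside for the final check.

Emit:
apply_moves(
  commands=[-0.309, -0.606, -0.355, -0.141, -0.473, 0.722, 0.0, -0.309, -0.606, -0.355, -0.141, -0.473, 0.722, 0.0, -0.309, -0.606, -0.355, -0.141, -0.473, 0.722, 0.0, -0.309, -0.606, -0.355, -0.141, -0.473, 0.722, 0.0, -0.309, -0.606, -0.355, -0.141, -0.473, 0.722, 0.0, -0.309, -0.606, -0.355, -0.141, -0.473, 0.722, 0.0],
)

```text
time: 41.02
eef_pos: [0.3297, 0.0007, 0.3487]
ee_rot: [0.741, 0.671, 0.0, -0.001]
ft_force: [-0.1, -0.1, -0.1]
finger_gap: 0.5
```

Emit:
apply_moves(
  commands=[-0.3, 0, 0, 0, 0, 0, 0, -0.6, 0, 0, 0, 0, 0, 0, -0.6, 0, 0, 0, 0, 0, 0, -0.6, 0, 0, 0, 0, 0, 0],
)

```text
time: 41.52
eef_pos: [0.3119, -0.1808, 0.3464]
ee_rot: [0.743, 0.67, 0.0, -0.004]
ft_force: [-0.4, 1.1, -0.2]
finger_gap: 0.504
```

Run:
```python
from h import *
np.set_printoptions(suppress=True,precision=4)
for n in("top","scene"):
    st,im=snap(n); b=cv2.resize(im[:,:,::-1],None,fx=2.5,fy=2.5,interpolation=cv2.INTER_CUBIC)
    cv2.imwrite("pics/fin_%s.png"%n, b[330:730,300:900] if n=="top" else b[280:780,500:1150])
def get(t):
    o={}
    for n in("top","scene"):
        l=spotter.landmark_of(t,n)
        if l: o[n]=l[0]
    if len(o)<2: return t,{n:(v["xy"],v["conf"]) for n,v in o.items()}
    p,e=tri([ray(n,o[n]["xy"]) for n in o]); return p,max(e),[round(v["conf"],2) for v in o.values()]
Y=R.from_euler("z",POT[2]).inv()
for t in("pen_blue_top","pen_black_top","pen_yellow_top","pen_blue","pen_black","pen_yellow"):
    r=get(t); print(t, (Y.apply(r[0]-np.r_[POT[:2],0]),*r[1:]) if not isinstance(r[0],str) else r)
for t,s in(("roll_white_mid",1),("roll_brown_mid",-1)):
    r=get(t)
    if isinstance(r[0],str): print(r); continue
    o,x,u=barframe(s); d=r[0]-o; print(t,np.array([d@x,d@np.cross(u,x),d@u]),r[1:])
for t in("cleaner","carton","stapler"): r=get(t); print(t,r)
print(monitor.read_state()["time"],monitor.read_state()["eef_pos"])
```

```text
pen_blue_top (array([0.0482, 0.0391, 0.1747]), np.float64(0.0035288189562991982), [0.47, 0.61])
pen_black_top (array([0.053 , 0.0038, 0.1724]), np.float64(0.00017683551600698714), [0.62, 0.61])
pen_yellow_top (array([ 0.4609, -0.1304,  0.3836]), np.float64(0.10272964529921201), [0.62, 0.38])
pen_blue ('pen_blue', {'scene': ([332.9, 263.7], 0.52)})
pen_black ('pen_black', {'top': ([174.2, 250.5], 0.55)})
pen_yellow ('pen_yellow', {'top': ([179.3, 262.8], 0.66)})
roll_white_mid [-0.0266 -0.0031  0.0367] (np.float64(9.943297331840498e-05), [0.89, 0.76])
roll_brown_mid [-0.0383  0.0056  0.0362] (np.float64(0.0022057825326419265), [0.76, 0.65])
cleaner ('cleaner', {'top': ([161.4, 173.2], 0.79)})
carton (array([ 0.6149, -0.4549,  0.0053]), np.float64(0.000652297383141271), [0.75, 0.84])
stapler (array([ 0.6628, -0.276 , -0.0083]), np.float64(0.002598749933113677), [0.62, 0.57])
42.725 [ 0.3119 -0.1784  0.3484]
```

View pics/fin_top.png

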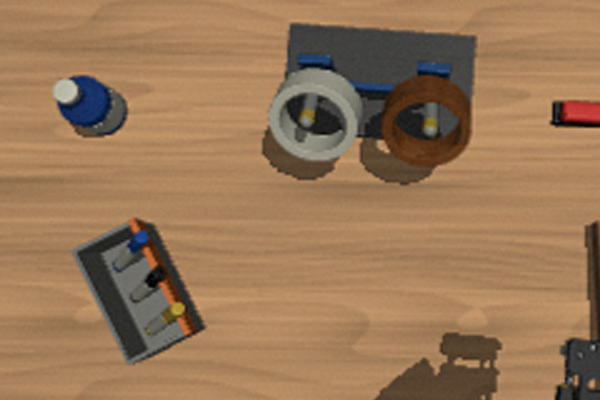

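View pics/fin_scene.png

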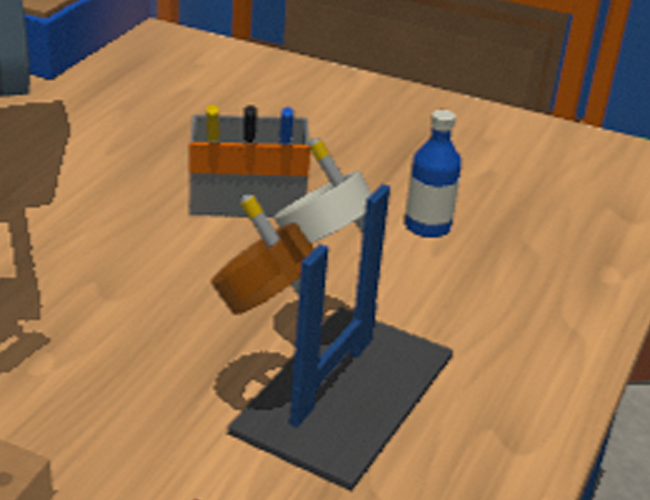

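The top view shows all caps beside the orange strip and feet toward the plain wall, with both rolls around their bars. The network missed yellow, so I'll check the caps and feet from pixels I read off.

Run:
```python
from h import *
np.set_printoptions(suppress=True,precision=4)
Y=R.from_euler("z",POT[2]).inv(); o=np.r_[POT[:2],0]
T=lambda x,y:[(x+300)/2.5-.5,(y+330)/2.5-.5]; S=lambda x,y:[(x+500)/2.5-.5,(y+280)/2.5-.5]
for k,t,s,f in(("yellow",(180,309),(213,107),(150,331)),("black",(157,274),(250,107),(134,299)),("blue",(140,239),(287,110),(117,268))):
    p,e=tri([ray("top",T(*t)),ray("scene",S(*s))]); print(k,Y.apply(p-o),e[0],"foot",Y.apply(atz("top",T(*f),.01)-o))
```

```text
yellow [ 0.0564 -0.0461  0.1663] 0.0023124190088041974 foot [-0.0217 -0.0468  0.01  ]
black [ 0.05   -0.0007  0.1645] 0.0013194084553359645 foot [-0.0224 -0.0017  0.01  ]
blue [0.0492 0.0437 0.1615] 0.0016860215631899268 foot [-0.0248  0.0431  0.01  ]
```

```bash
python3 -c "
from cell import *
print(job_done(), monitor.read_state()['time'])"
```

```text
the job is handed in; nothing more can be done
the job is handed in; nothing more can be done
```

The bench is ready and the job was handed in at about 43 s of the 210 s allowed. I hung the white roll on the left arm and the brown roll on the right. The three markers present (blue, black, yellow) stand cap up in the pot, leaning on the orange rim.

**Markers:** in the pot's frame the caps measure x = 49 to 56 mm and z = 161 to 166 mm, and the feet x = -22 to -25 mm. All are inside the limits. These come from pixels I read off the final pictures.

**Rolls:** the centres sit about 36 mm along their bars and 27 to 38 mm below them, with no more than 6 mm sideways offset.

**Bystanders:** the carton and the stapler re-measured within about 15 mm of where they started, within the networks' noise, and no move went near them. The bottle was seen by only one network in the last check, but in the top picture it stands within 2 pixels of its first position.

**Checks that failed or disagreed:**
- The network was wrong for the yellow cap in the final check, with rays missing by 10 cm. I used my own pixel reading instead.
- The network put the blue and black caps about 10 mm higher than my reading. Both readings are inside the limits.
- The networks gave too few sightings of the feet, so those positions rest on the top camera alone.

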